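# Charge the grinding jar through its loading sleeve

### The arm

A 6-joint arm with a two-finger parallel gripper is mounted at the origin on the work surface. World frame = base frame: x ahead of the robot, y to its left, z up, the work surface at z = 0. Lengths are in m, angles in degrees, forces in N, time in s.
With the tool pointing down it reaches from about 0.4 to 0.825 m from the base axis. Payload 7 kg.
Tool frame: the origin (TCP) lies midway between the tips of the shut fingers; the grasp point (between the pads) lies 19 mm behind it; z points along the fingers, x is the direction in which the jaws open and shut, and the axes are right-handed (so a half turn about z gives the same grasp; the last joint's range is limited). The gripper opens to 88 mm and grips with 3 to 60 N. Pads are 19 mm wide; open, the fingers measure 130 mm over their backs; the gripper's body (78 mm by 193 mm) begins 47 mm behind the grasp point.
Start: joints at [-48.982, 20.546, 0.682, 0, -70.136, -16.507], TCP at [0.28, -0.614, 0.227] pointing down, gripper open.
Joint ranges: [-176.03, 176.03], [-82.01, 121.73], [-58.28, 71.71], [-173.87, 95.51], [-174.79, -0.11], [-173.66, 173.66]. Speed limits (degrees/s): [136.94, 136.94, 172.46, 180, 180, 180].

### API

Orientations are given as [roll, pitch, yaw] about the fixed x, y, z axes, in that order (R = Rz(yaw) Ry(pitch) Rx(roll)).
In Python, from plant import * gives the robot as it stands. The module is installed in compiled form; this text tells all that it offers.
- The arm moves only by the shell command python3 -m pendant 'ROWS' [OPENING]. ROWS is JSON, a list that holds one entry, the list of rows, each a list of 6 numbers: the shift along the world's x, y, z in mm, then the turn, a rotation vector about the world's x, y, z in degrees. A call has 1 to 10 rows; each row is the pose to reach, as a shift and turn from the pose commanded when the call began; what a row does not reach only later rows make up. A row lasts 1/8 s, in which the tool goes at most 62.5 mm and 10.7 degrees, less where a joint would pass 70% of its speed; a pose out of reach is approached as far as the arm can. A call with a gripper value outside its range is refused whole. OPENING is the closure, from -1 (fully open) to 1 (shut), set as the call begins (- or left out, the last holds). The fingers move at their own pace and stop on an object; the grip force is fixed at half the most. Time passes only in rows, so rows that repeat a pose let the fingers close. It gives the time, the measured TCP pose, the force and the opening at its end, in the units of the state.
- get_obs(): the state, without advancing time (a new reading comes with each control period).
- snapshot(name): name is "side" or "top" or "wrist"; returns a dict with "pixels" (384x512x3 uint8, red, green, blue), "depth" (384x512 float32, m along the optical axis (not along the pixel's ray), 0 where there is no reading), "fx", "fy", "cx", "cy" (pixels), "dist" ([k1, k2, p1, p2, k3] as OpenCV has them; the pictures are not rectified), "pose" (4x4, takes a point from camera to world coordinates); the wrist camera has in their place "tool_from_camera" (4x4, takes a point from camera to tool coordinates, whose origin is the TCP and whose axes are the tool frame's). Camera axes: x right, y down, z forward; pixel columns grow to the right and rows downward; lengths in m; the calibration is good to about 2 mm. A picture is of the moment at which its call begins: read the wrist's pose just before it.
- close_job(): hands the job in, once; it reports no verdict.
The state is a dict: "clock": time; "joint_pos": joint angles; "qvel": joint speeds; "tau": joint torques, N m; "tool_pos": TCP position; "orientation": TCP orientation; "force": force on the tool from outside, world axes, zero at the start; "moment": the same for the moment, N m; "opening": finger opening in m.
Only numpy, scipy, OpenCV 4.12 (cv2) and the standard library are available. Lean on these libraries where they do the work, as an engineer would, in place of code of your own. Each camera call takes 0.05 s, during which the arm holds its last target. There are 200 camera calls.

### The job

Push the loading sleeve over the neck of the grinding jar until it sits fully home on the shoulder, then pour all seven grinding balls out of the handled cup through the sleeve into the jar. Leave the sleeve on and stand the empty cup upright on the bench. Do not knock over or shove aside the bottle, the sample jar or the beaker.

Things in the scene. Friction and masses are not known exactly. Their poses are not given: they have to be found in the camera images.
- jar: Open metal grinding jar, fixed to the bench on a grey foot plate (112 mm across, 8 mm thick). Body 90 mm across up to a flat shoulder at height 60 mm; above it a narrower neck (the spigot), 56 mm outside, 51 mm bore (52 and 47 mm at its tapered lip), top at height 90 mm. The bore runs down to a floor at height 25 mm. Origin: centre of its underside; z up along its axis.
- jar_shoulder (a point): Point on the jar's axis at the height of its shoulder, 60 mm above the bench: the centre of the sleeve's lower end lies here when the sleeve is fully home. z up.
- sleeve: Loading sleeve: a plain grey plastic tube open at both ends, standing upright, 66 mm outside and 60 mm inside diameter, 65 mm tall, 60 g; slides over the jar's neck with 2 mm clearance all round until its lower end rests on the shoulder, its top then 125 mm above the bench. Origin at the centre of its lower end, z up along its axis.
- cup: Metal dosing cup holding the balls: round, flared, 56 mm across at the foot, 72 mm at the rim, 60 mm tall, wall 3 mm, floor 4 mm, 160 g empty. A straight round black handle bar, 16 mm in diameter, sticks out level along the cup's -x, axis 45 mm above the underside, from x = -36 to x = -142 mm. origin at the centre of its underside, z up.
- cup_grip (a point): Good grip point on the axis of the cup's handle bar, at x = -100 mm, z = 45 mm in the cup's frame; axes as the cup's (x points from here to the cup, z up).
- tall_bottle: Bystander: closed white plastic bottle, 60 mm in diameter, 170 mm tall; origin at the centre of its underside, z up.
- sample_jar: Bystander: closed glass sample jar with a white cap, 60 mm in diameter, 80 mm tall; origin at the centre of its underside, z up.
- beaker: Bystander: empty open steel beaker without a handle, 58 mm in diameter at the rim, 100 mm tall; origin at the centre of its underside, z up.
- ball0: White ceramic grinding ball, 15 mm in diameter, 11 g, one of seven alike lying in the cup at the start; origin at its centre.
- ball1: White ceramic grinding ball, 15 mm in diameter, 11 g, one of seven alike lying in the cup at the start; origin at its centre.
- ball2: White ceramic grinding ball, 15 mm in diameter, 11 g, one of seven alike lying in the cup at the start; origin at its centre.
- ball3: White ceramic grinding ball, 15 mm in diameter, 11 g, one of seven alike lying in the cup at the start; origin at its centre.
- ball4: White ceramic grinding ball, 15 mm in diameter, 11 g, one of seven alike lying in the cup at the start; origin at its centre.
- ball5: White ceramic grinding ball, 15 mm in diameter, 11 g, one of seven alike lying in the cup at the start; origin at its centre.
- ball6: White ceramic grinding ball, 15 mm in diameter, 11 g, one of seven alike lying in the cup at the start; origin at its centre.
Not all that is in view belongs to the job. What is shaped like the cup but orange or yellow is not meant.

How it is judged (in metres and radians):
On the way, in this order (a step that is already met when the one before it is completed fails the run):
1. the sleeve sits fully home on the jar's neck (horizontal distance between sleeve and jar_shoulder below 0.006 m and z of sleeve in the frame of jar_shoulder between -0.004 and 0.004 m and angle between the z axis of sleeve and the z axis of jar, either way round below 0.08 rad), for 0.2 s.
2. all seven balls are in the jar, with the sleeve on (all of step 1 and horizontal distance between each of ball0, ball1, ball2, ball3, ball4, ball5, ball6 and jar below 0.025 m and z of ball0 in the frame of jar between 0.02 and 0.085 m and z of ball1 in the frame of jar between 0.02 and 0.085 m and z of ball2 in the frame of jar between 0.02 and 0.085 m and z of ball3 in the frame of jar between 0.02 and 0.085 m and z of ball4 in the frame of jar between 0.02 and 0.085 m and z of ball5 in the frame of jar between 0.02 and 0.085 m and z of ball6 in the frame of jar between 0.02 and 0.085 m), for 0.2 s.
At the end, for the whole second after the job is handed in: The sleeve stands on the jar's shoulder (lower end within 4 mm of it in height, 6 mm off-centre, 0.08 rad), all seven balls lie at rest inside the jar's bore, below the top of its neck, and the cup stands at rest upright on the bench (within 0.1 rad, its underside within 6 mm of the bench) (all of step 2 and angle between cup's own z axis and vertical below 0.1 rad and height (world z) of cup between -0.004 and 0.006 m and linear speed of each of cup, sleeve, ball0, ball1, ball2, ball3, ball4, ball5, ball6 below 0.03 m/s); the robot touches nothing.
It fails at once if the tall bottle is shoved more than 30 mm or tipped (distance of tall_bottle from where it was at the start of the episode above 0.03 m or angle between tall_bottle's own z axis and vertical above 0.4 rad).
It fails at once if the sample jar is shoved more than 30 mm or tipped (distance of sample_jar from where it was at the start of the episode above 0.03 m or angle between sample_jar's own z axis and vertical above 0.4 rad).
It fails at once if the beaker is shoved more than 30 mm or tipped (distance of beaker from where it was at the start of the episode above 0.03 m or angle between beaker's own z axis and vertical above 0.4 rad).
It also fails if it takes over 72 s, if anything falls off the work surface, if the arm or the gripper's body presses on something with over 40 N, if the wrist force passes 120 N, or if a joint passes its speed limit or range.

## Working session

There is one attempt and no reset: what is moved stays moved. The work goes in short steps, Python scripts to look and compute and a shell command to move; the robot and the scene stay as the last step left them, time stands still between calls to the robot, and variables do not carry over. Pictures are saved under pics/ and viewed, about 8 in all and at most 12, crops included, and the job is handed in when it is done.

```bash
mkdir -p pics
cat > h.py <<'E'
from plant import *
import numpy as np, cv2
from scipy.spatial.transform import Rotation as R
def T_tool():
    o=get_obs(); T=np.eye(4); T[:3,:3]=R.from_euler('xyz',o['orientation'],degrees=True).as_matrix(); T[:3,3]=o['tool_pos']; return T
def snap(n):
    T=T_tool(); s=snapshot(n)
    s['T']=s['pose'] if n!='wrist' else T@s['tool_from_camera']
    s['K']=np.array([[s['fx'],0,s['cx']],[0,s['fy'],s['cy']],[0,0,1]]); return s
def rays(s,uv):
    p=cv2.undistortPoints(np.array(uv,float).reshape(-1,1,2),s['K'],np.array(s['dist']))[:,0]
    return np.c_[p,np.ones(len(p))]
def onplane(s,uv,z):
    d=rays(s,uv)@s['T'][:3,:3].T; o=s['T'][:3,3]; return o+d*((z-o[2])/d[:,2])[:,None]
def cloud(s):
    v,u=np.mgrid[0:384,0:512]; d=rays(s,np.c_[u.ravel(),v.ravel()])*s['depth'].reshape(-1,1)
    return (d@s['T'][:3,:3].T+s['T'][:3,3]).reshape(384,512,3)
def save(s,n): cv2.imwrite('pics/'+n,s['pixels'][:,:,::-1])
E
python3 - <<'E'
from h import *
o=get_obs(); print(o)
a=snap('top');b=snap('side')
cv2.imwrite('pics/a.png',np.hstack([a['pixels']])[:,:,::-1]); save(b,'b.png')
import pickle; pickle.dump((a,b),open('ab.pkl','wb'))
print(a['T'],b['T'])
E
```

```text
{'clock': 0.0, 'joint_pos': array([-4.89802431e+01,  2.05921891e+01,  6.34289289e-01, -2.25275473e-02,
       -7.01360977e+01, -1.65070773e+01]), 'qvel': array([-0.00657138, -0.0316071 ,  0.06981775, -0.12930845, -0.00770192,
       -0.01379146]), 'tau': array([ 1.07157219e-03, -5.82715917e+01,  2.93065041e+01,  6.99700803e+00,
        7.05625236e-03, -1.87296123e-04]), 'tool_pos': array([ 0.27983928, -0.61371698,  0.22561053]), 'orientation': array([-1.79993594e+02, -9.61411616e-02,  1.14505002e+02]), 'force': array([-0.21983545,  0.56237477, -0.20522566]), 'moment': array([-0.01813063, -0.03330589,  0.02600938]), 'opening': 0.08741566848561189}
[[ 0.02006948 -0.99306077  0.11587715  0.36760644]
 [-0.99977989 -0.01922502  0.00840072  0.03230181]
 [-0.00611468 -0.11602024 -0.99322803  0.91951735]
 [ 0.          0.          0.          1.        ]] [[ 0.90015993 -0.26932194  0.34231241 -0.05384912]
 [-0.43496398 -0.51475604  0.73880481 -1.11433514]
 [-0.02276896 -0.81393606 -0.58050811  0.96022348]
 [ 0.          0.          0.          1.        ]]
```

View pics/a.png

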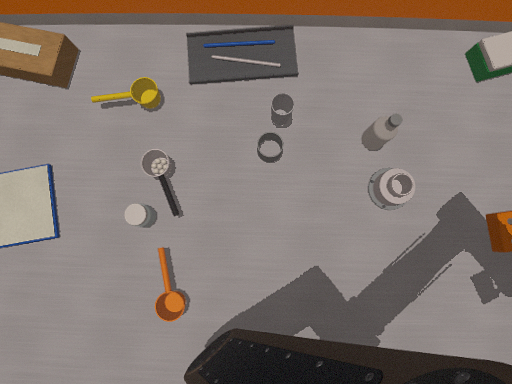

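View pics/b.png

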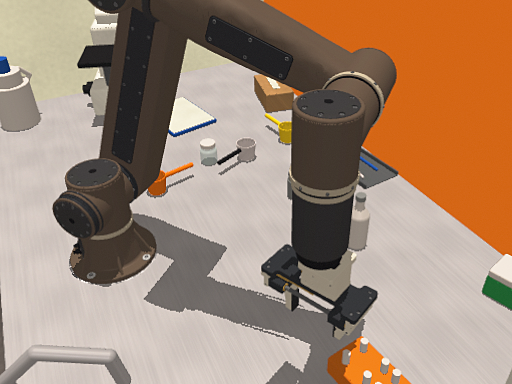

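The top view shows the cup at about (156,163) with its handle running to (177,214). The jar is at (397,185), the bottle at (385,130) and the sample jar at (137,215). Two open cylinders stand at (270,148) and (282,110). The side view is mostly blocked by the arm. Next I measure heights from depth to tell the sleeve from the beaker.

Run:
```python
from h import *
import pickle
a,b=pickle.load(open('ab.pkl','rb'))
P=cloud(a); hsv=cv2.cvtColor(a['pixels'],cv2.COLOR_RGB2HSV)
def circ(name,u0,v0,r,zlo,zhi):
    sub=P[v0-r:v0+r,u0-r:u0+r].reshape(-1,3); d=a['depth'][v0-r:v0+r,u0-r:u0+r].ravel()
    q=sub[(d>0)&(sub[:,2]>zlo)&(sub[:,2]<zhi)]
    if len(q)<5: print(name,'few',len(q)); return
    (c,rad)=cv2.minEnclosingCircle((q[:,:2]*1000).astype(np.float32)); 
    A=np.c_[2*q[:,:2],np.ones(len(q))]; s=np.linalg.lstsq(A,(q[:,:2]**2).sum(1),rcond=None)[0]
    print(name,len(q),'minc',np.round(c,1),round(rad,1),'fit',np.round(s[:2]*1000,1),round(1000*np.sqrt(s[2]+s[0]**2+s[1]**2),1),'zmax',np.round(np.percentile(sub[d>0][:,2],[1,90,99]),3))
circ('sleeve?',270,148,16,.055,.075)
circ('beaker?',282,106,15,.09,.11)
circ('jarneck',397,185,24,.082,.1)
circ('jarshoulder',397,185,26,.052,.068)
circ('bottle',390,125,22,.15,.18)
circ('sample',137,215,17,.07,.09)
circ('cup rim',156,163,16,.052,.068)
# handle
m=(hsv[...,2]<60); m[:170]=0;m[222:]=0;m[:,:150]=0;m[:,190:]=0
v,u=np.nonzero(m); print(len(u))
w=onplane(a,np.c_[u,v],.048); c=w.mean(0); U,S,V=np.linalg.svd(w[:,:2]-c[:2],full_matrices=False); pr=(w[:,:2]-c[:2])@V[0]
print('handle',c,V[0],np.degrees(np.arctan2(V[0][1],V[0][0])),pr.min(),pr.max())
for uv in [(395,92),(380,145)]: pass
for n,(x0,y0,x1,y1) in {'c':(225,70,430,240)}.items():
    cv2.imwrite('pics/c.png',cv2.resize(a['pixels'][y0:y1,x0:x1],None,fx=3.5,fy=3.5,interpolation=cv2.INTER_CUBIC)[:,:,::-1])
```

```text
sleeve? 127 minc [591.8   1.9] 32.8 fit [591.3   1.9] 31.2 zmax [-0.004  0.06   0.066]
beaker? 140 minc [685.2 -25.9] 29.2 fit [684.4 -26.1] 27.2 zmax [-0.003  0.097  0.101]
jarneck 130 minc [ 494.4 -315.1] 28.1 fit [ 494.4 -315.2] 25.9 zmax [-0.003  0.069  0.09 ]
jarshoulder 624 minc [ 494.9 -315.7] 46.4 fit [ 494.2 -315. ] 37.3 zmax [-0.004  0.064  0.09 ]
bottle 148 minc [ 627.  -274.3] 14.5 fit [ 626.8 -273.3] 10.3 zmax [-0.004  0.133  0.171]
sample 399 minc [409.9 323.5] 26.9 fit [409.6 322.7] 19.2 zmax [-0.003  0.08   0.082]
cup rim 163 minc [538.2 287.9] 39.3 fit [540.8 288.6] 33.6 zmax [-0.003  0.057  0.061]
230
handle [0.46229347 0.25277045 0.048     ] [-0.91273181 -0.40855923] -155.88563997790618 -0.053740491959980125 0.0536763575662866
```

View pics/c.png

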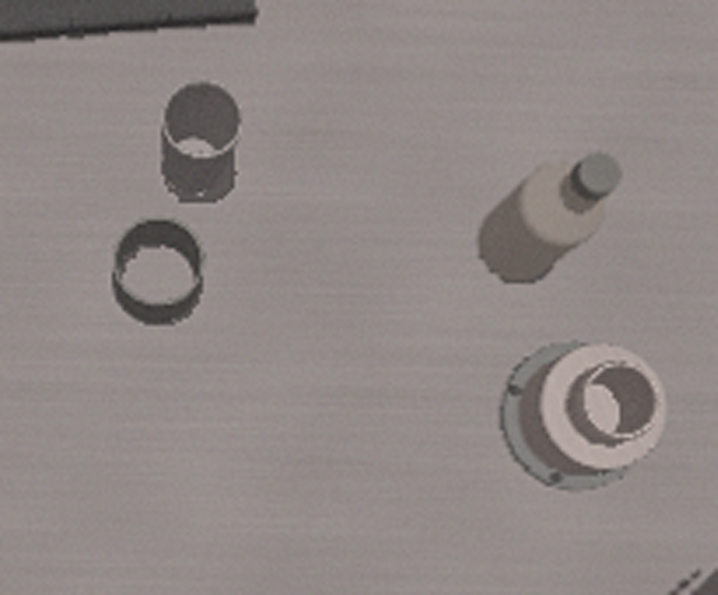

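The sleeve (66 mm across, 65 mm tall) is at about (591.5, 2). The beaker is at (685,-26), the jar at (494.4,-315) and the cup at about (541,289), with its +x axis at 24°. I'll hover over the sleeve with the jaw axis at 75°.

```bash
python3 -m pendant '[[[156,308,0,0,0,-20],[311,615,0,0,0,-39.5],[311,615,0,0,0,-39.5],[311,615,0,0,0,-39.5],[311,615,0,0,0,-39.5],[311,615,0,0,0,-39.5],[311,615,0,0,0,-39.5],[311,615,0,0,0,-39.5],[311,615,0,0,0,-39.5],[311,615,0,0,0,-39.5]]]' -1
python3 -m pendant '[[[30,75,0,0,0,0],[30,75,0,0,0,0],[30,75,0,0,0,0],[30,75,0,0,0,0]]]'
```

```text
clock: 1.35
tool_pos: [0.5584, -0.0627, 0.2266]
orientation: [-180.0, -0.0, 75.0]
force: [1.2, -1.3, 0.3]
opening: 0.0876
clock: 1.85
tool_pos: [0.5874, 0.0094, 0.2264]
orientation: [-180.0, 0.0, 75.0]
force: [0.6, 0.7, -0.6]
opening: 0.0875
```

```bash
cat >> h.py <<'E'
def ringfit(P,d,c,rmax,zlo,zhi,r0):
    q=P[(d>0)&(P[...,2]>zlo)&(P[...,2]<zhi)&(np.hypot(P[...,0]-c[0],P[...,1]-c[1])<rmax)]
    from scipy.optimize import least_squares
    f=lambda p:np.hypot(q[:,0]-p[0],q[:,1]-p[1])-p[2]
    s=least_squares(f,[*c,r0],loss='soft_l1',f_scale=.001)
    mc,mr=cv2.minEnclosingCircle((q[:,:2]*1000).astype(np.float32))
    print(len(q),'fit',np.round(s.x*1000,1),'enc',np.round(mc,1),round(mr,1),'z',np.round(np.median(q[:,2])*1000,1))
    return s.x
E
python3 - <<'E'
from h import *
s=snap('wrist'); save(s,'w1.png'); P=cloud(s)
print(s['T'])
ringfit(P,s['depth'],(.5915,.002),.042,.060,.070,.0315)
E
```

```text
[[ 2.59825255e-01  9.23977530e-01  2.80635638e-01  5.10302151e-01]
 [ 9.65655437e-01 -2.48417417e-01 -7.61469901e-02  2.95368096e-02]
 [-6.43327532e-04  2.90782241e-01 -9.56789044e-01  3.85178444e-01]
 [ 0.00000000e+00  0.00000000e+00  0.00000000e+00  1.00000000e+00]]
471 fit [5.902e+02 3.000e-01 3.110e+01] enc [5.906e+02 1.000e-01] 33.1 z 65.2
```

View pics/w1.png

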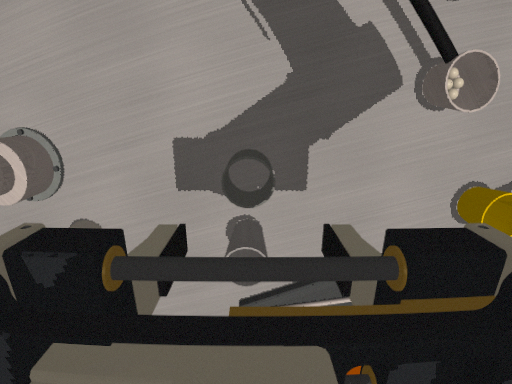

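The sleeve is centred in view at (249,178), with the beaker beyond it at (246,240). I'm descending and gripping.

```bash
python3 -m pendant '[[[3,-9,-50,0,0,0],[3,-9,-100,0,0,0],[3,-9,-150,0,0,0],[3,-9,-180,0,0,0],[3,-9,-195,0,0,0],[3,-9,-195,0,0,0],[3,-9,-195,0,0,0]]]' -1
python3 -m pendant '[[[0,0,0,0,0,0],[0,0,0,0,0,0],[0,0,0,0,0,0],[0,0,0,0,0,0],[0,0,0,0,0,0],[0,0,0,0,0,0],[0,0,0,0,0,0]]]' 1
```

```text
clock: 2.78
tool_pos: [0.592, 0.0012, 0.0331]
orientation: [179.9, -0.1, 75.0]
force: [0.1, -0.1, 1.2]
opening: 0.0875
clock: 3.65
tool_pos: [0.5912, 0.0014, 0.0322]
orientation: [180.0, -0.0, 75.0]
force: [-1.7, -0.1, 6.0]
opening: 0.0663
```

```bash
python3 -m pendant '[[[0,0,30,0,0,0],[0,0,80,0,0,0],[0,0,130,0,0,0],[0,0,130,0,0,0]]]' 1
python3 -m pendant '[[[-20,-60,0,0,0,10],[-39,-120,0,0,0,20],[-58,-180,0,0,0,30],[-78,-240,0,0,0,30],[-90,-290,0,0,0,30],[-97,-316,0,0,0,30],[-97,-316,0,0,0,30],[-97,-316,0,0,0,30],[-97,-316,0,0,0,30]]]' 1
python3 - <<'E'
from h import *
s=snap('wrist'); save(s,'w2.png'); P=cloud(s); d=s['depth']
print(T_tool()[:3,3],get_obs()['force'])
print('sleeve top'); ringfit(P,d,(.4944,-.3152),.042,.190,.205,.0315)
print('neck'); ringfit(P,d,(.4944,-.3152),.035,.084,.094,.0265)
print('shoulder');ringfit(P,d,(.4944,-.3152),.055,.056,.064,.04)
a=snap('top'); P=cloud(a);d=a['depth']; save(a,'t2.png')
print('top: sleeve top'); ringfit(P,d,(.4944,-.3152),.042,.190,.205,.0315)
print('shoulder');ringfit(P,d,(.4944,-.3152),.055,.056,.064,.04)
E
```

```text
clock: 4.15
tool_pos: [0.5934, 0.0018, 0.166]
orientation: [179.6, -0.2, 75.0]
force: [0.1, -1.0, -1.4]
opening: 0.066
clock: 5.28
tool_pos: [0.4942, -0.3138, 0.1613]
orientation: [-180.0, -0.0, 105.1]
force: [-0.2, 0.1, -1.2]
opening: 0.0662
[ 0.49426866 -0.3137862   0.16144208] [ 1.00197336 -0.34115773 -0.59180176]
sleeve top
2412 fit [ 493.1 -314.4   31.4] enc [ 486.6 -317.3] 40.4 z 194.3
neck
473 fit [ 492.  -318.    25.4] enc [ 491.7 -318.4] 27.2 z 89.5
shoulder
2503 fit [ 494.9 -317.    39.1] enc [ 492.5 -317.7] 45.0 z 60.5
top: sleeve top
0 fit [ 494.4 -315.2   31.5] enc [0. 0.] 0.0 z nan
shoulder
0 fit [ 494.4 -315.2   40. ] enc [0. 0.] 0.0 z nan
  return _methods._mean(a, axis=axis, dtype=dtype,
  ret = ret.dtype.type(ret / rcount)
```

View pics/w2.png

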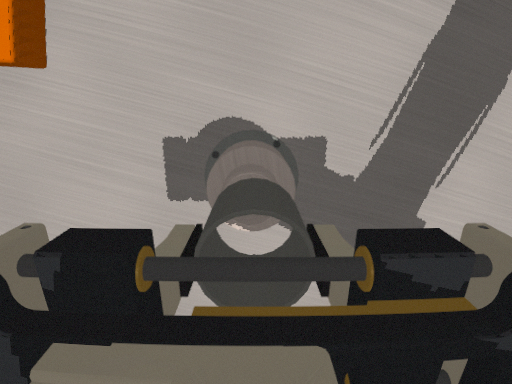

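The sleeve is gripped and centred in the jaws, with the jar neck below it; the jar's foot plate shows at (250,165). Combining the top view and the wrist view relative to the tool puts the jar at about (494.1,-315.8). I'll lower while watching force.

```bash
python3 -m pendant '[[[0,-2,0,0,0,0],[0,-2,-20,0,0,0],[0,-2,-34,0,0,0],[0,-2,-40,0,0,0],[0,-2,-46,0,0,0],[0,-2,-46,0,0,0],[0,-2,-46,0,0,0]]]' 1
python3 - <<'E'
from h import *
o=get_obs();print(o['tool_pos'],o['force'],o['moment'])
E
```

```text
clock: 6.25
tool_pos: [0.4942, -0.3169, 0.116]
orientation: [180.0, 0.0, 105.0]
force: [-1.0, -0.5, -0.8]
opening: 0.0662
[ 0.49419949 -0.31686969  0.11599379] [-1.00168832 -0.46456286 -0.82780415] [0.0221825  0.03916914 0.00011475]
```

```bash
python3 -m pendant '[[[0,0,-8,0,0,0],[0,0,-14,0,0,0],[0,0,-19,0,0,0],[0,0,-22,0,0,0],[0,0,-24,0,0,0],[0,0,-24,0,0,0],[0,0,-24,0,0,0]]]' 1
python3 - <<'E'
from h import *
o=get_obs();print(o['tool_pos'],o['force'],o['moment'])
E
```

```text
clock: 7.12
tool_pos: [0.4938, -0.3167, 0.0922]
orientation: [-180.0, 0.0, 105.0]
force: [-2.8, 2.0, 5.3]
opening: 0.0662
[ 0.49383836 -0.31674895  0.09217395] [-2.83889858  2.02432485  5.34826701] [0.60859251 0.9496791  0.01595022]
```

```bash
python3 -m pendant '[[[0,0,-2,0,0,0],[0,0,-2,0,0,0],[0,0,-2,0,0,0]]]' 1
python3 - <<'E'
from h import *
o=get_obs();print(o['tool_pos'],o['force'],o['moment'])
E
python3 -m pendant '[[[0,0,0,0,0,0],[0,0,0,0,0,0],[0,0,0,0,0,0],[0,0,0,0,0,0]]]' -1
python3 -m pendant '[[[0,0,50,0,0,0],[0,0,100,0,0,0],[-40,90,130,0,0,0],[-40,150,130,0,0,0],[-40,150,130,0,0,0],[-40,150,130,0,0,0]]]' -1
python3 - <<'E'
from h import *
a=snap('top'); P=cloud(a);d=a['depth']; save(a,'t3.png')
print('sleeve top'); ringfit(P,d,(.4944,-.3152),.042,.118,.132,.0315)
w=snap('wrist');P=cloud(w);d=w['depth'];cv2.imwrite('pics/w3.png',np.hstack([cv2.resize(a['pixels'][120:250,320:470],(450,390)),cv2.resize(w['pixels'],(340,390))])[:,:,::-1])
print('w sleeve top'); ringfit(P,d,(.4944,-.3152),.042,.118,.132,.0315)
E
```

```text
clock: 7.5
tool_pos: [0.4939, -0.3168, 0.0921]
orientation: [180.0, 0.1, 105.1]
force: [-7.2, 5.2, 20.8]
opening: 0.0663
[ 0.49391205 -0.31676588  0.09205041] [-7.21465386  5.21778444 20.75264377] [2.4368702  2.67928662 0.02048868]
clock: 8.0
tool_pos: [0.4939, -0.3167, 0.0893]
orientation: [-180.0, -0.0, 105.0]
force: [-0.5, -0.9, 0.0]
opening: 0.0877
clock: 8.75
tool_pos: [0.4539, -0.165, 0.2205]
orientation: [179.9, 0.0, 105.2]
force: [-0.9, -0.4, -0.0]
opening: 0.0879
sleeve top
0 fit [ 494.4 -315.2   31.5] enc [0. 0.] 0.0 z nan
w sleeve top
1019 fit [ 493.1 -316.    31.2] enc [ 493.7 -316.4] 33.4 z 124.6
  return _methods._mean(a, axis=axis, dtype=dtype,
  ret = ret.dtype.type(ret / rcount)
```

View pics/w3.png

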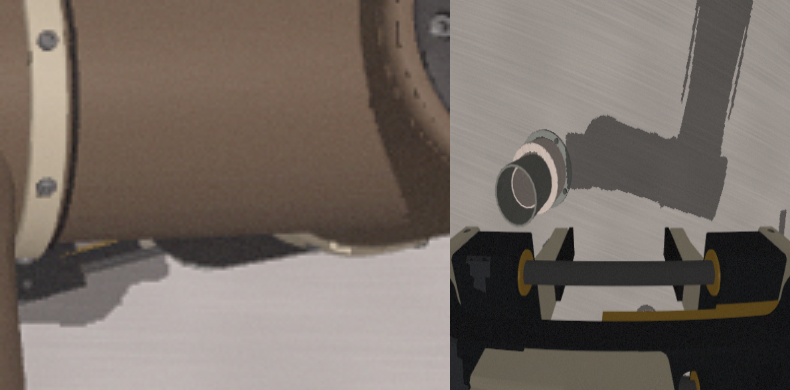

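The sleeve is home: its rim reads z = 124.6 mm at about (494,-316). Next I hover over the cup handle and align the yaw. I'll also log joints so I can fit the arm kinematics for the pour plan.

```bash
python3 -c "
from h import *
o=get_obs();print(o['joint_pos'].round(2),o['tool_pos'],o['orientation'])"
python3 -m pendant '[[[0,60,0,0,0,9],[0,120,0,0,0,9],[0,180,0,0,0,9],[0,240,0,0,0,9],[0,300,0,0,0,9],[-2,360,0,0,0,9],[-2,413,0,0,0,9],[-2,413,0,0,0,9],[-2,413,0,0,0,9],[-2,413,0,0,0,9]]]' -1
python3 - <<'E'
from h import *
o=get_obs();print(o['joint_pos'].round(2))
s=snap('wrist'); save(s,'w4.png'); P=cloud(s); d=s['depth']
print('rim');ringfit(P,d,(.541,.289),.045,.056,.063,.035)
print('foot floor'); 
hsv=cv2.cvtColor(s['pixels'],cv2.COLOR_RGB2HSV)
m=(d>0)&(P[...,2]>.046)&(P[...,2]<.058)&(np.hypot(P[...,0]-.462,P[...,1]-.2528)<.065)&(hsv[...,2]<90)
q=P[m]; c=q.mean(0); V=np.linalg.svd(q[:,:2]-c[:2],full_matrices=False)[2]; v=V[0]*np.sign(V[0][0]); pr=(q[:,:2]-c[:2])@v
print('handle',len(q),c,'ang',np.degrees(np.arctan2(v[1],v[0])),pr.min(),pr.max(), 'ends',c[:2]+v*pr.min(),c[:2]+v*pr.max())
print('sample'); ringfit(P,d,(.410,.323),.05,.075,.085,.026)
E
```

```text
[ 3.230e+00  2.530e+00 -2.331e+01  1.000e-02 -6.413e+01 -7.815e+01] [ 0.45414066 -0.16650888  0.21975931] [1.79971053e+02 1.22016949e-02 1.05085174e+02]
clock: 10.1
tool_pos: [0.4522, 0.245, 0.2194]
orientation: [-180.0, 0.0, 113.9]
force: [-0.3, -0.2, -0.6]
opening: 0.088
[  50.34    5.65  -19.91    0.    -64.47 -116.43]
rim
241 fit [539.  287.2  33.4] enc [539. 287.] 35.3 z 60.3
foot floor
handle 1040 [0.45736567 0.25204593 0.05180999] ang 23.317373539110275 -0.05156918099914304 0.06468497969925512 ends [0.41000833 0.23163361] [0.5167676  0.27764979]
sample
1672 fit [408.9 321.9  18.8] enc [409.  322.9] 27.0 z 80.4
```

View pics/w4.png

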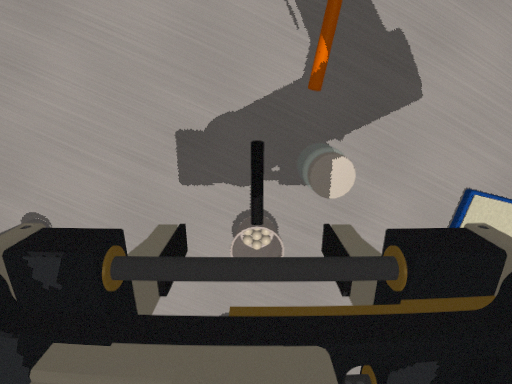

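The handle runs from (257,143) to (257,222) at about 23.5–24°, the cup rim is at (257,243) and the sample jar at (331,176). I'll make two small tilts in free space and fit a kinematic model to them.

```bash
cat > log.py <<'E'
from h import *
import json
o=get_obs(); json.dump([list(map(float,o[k])) for k in('joint_pos','tool_pos','orientation')],open('log.jsonl','a')); open('log.jsonl','a').write('\n'); print(o['joint_pos'].round(2),o['tool_pos'].round(4),o['orientation'].round(2),o['force'].round(1))
E
python3 log.py
python3 -m pendant '[[[0,0,0,9.1,4.1,0],[0,0,0,18.3,8.1,0],[0,0,0,27.4,12.2,0],[0,0,0,27.4,12.2,0],[0,0,0,27.4,12.2,0]]]' -0.2
python3 log.py
python3 -m pendant '[[[0,0,60,-5,9,0],[0,0,60,-10,18,0],[0,0,60,-15,27,0],[0,0,60,-15,27,0],[0,0,60,-15,27,0]]]' -0.2
python3 log.py
```

```text
[  50.35    5.63  -19.91    0.    -64.47 -116.43] [0.4522 0.245  0.2196] [-1.7999e+02  1.0000e-02  1.1391e+02] [ 0.1 -0.3  0.3]
clock: 10.78
tool_pos: [0.4525, 0.245, 0.2196]
orientation: [-180.0, -29.9, 113.9]
force: [0.6, -0.9, -0.1]
opening: 0.0531
[ 25.7    9.72  -9.13 -31.41 -72.83 -81.89] [0.4525 0.245  0.2196] [-179.99  -29.88  113.87] [ 0.6 -0.9 -0.1]
clock: 11.4
tool_pos: [0.4514, 0.2472, 0.2795]
orientation: [-146.4, -22.9, 98.8]
force: [-0.2, -0.5, 0.4]
opening: 0.0524
[  26.98   23.3    12.39  -29.96 -105.78 -102.54] [0.4514 0.2472 0.2795] [-146.38  -22.89   98.78] [-0.2 -0.5  0.4]
```

```bash
cat > kin.py <<'E'
from h import *
import json
from scipy.optimize import least_squares
Q=[json.loads(l) for l in open('log.jsonl')]
Q+= [[[-48.982,20.546,.682,0,-70.136,-16.507],[.28,-.614,.227],[180,0,114.5]],[[3.23,2.53,-23.31,.01,-64.13,-78.15],[.45414,-.16651,.21976],[179.97,.01,105.085]]]
def Re(a,x): return R.from_euler(a,x,degrees=True)
def fk(q,p,s4,s6):
    r=Re('z',q[0]); t=r.apply([p[0],0,p[1]])
    r=r*Re('y',q[1]); t=t+r.apply([p[2],0,p[3]])
    r=r*Re('y',-q[2]); t=t+r.apply([p[4],p[5],p[6]])
    r=r*Re('y',p[9])*Re('x',s4*q[3])*Re('y',-p[9]-q[4]); t=t+r.apply([p[7],p[8],0])
    r=r*Re('x',s6*q[5])*R.from_rotvec(p[10:13]); return t,r
def res(p,s4,s6):
    e=[]
    for q,t,o in Q:
        T,r=fk(q,p,s4,s6); e+=[*(T-t)*1000,*((Re('xyz',o).inv()*r).as_rotvec(degrees=True)*3)]
    return np.r_[e,(p[9])*.1]
def fit():
    best=None
    for s4 in(1,-1):
        for s6 in(1,-1):
            for k in range(4):
                p0=np.r_[.05,.4,0,.45,.45,-.1,.05,.25,-.05,0,(R.from_euler('x',90*k,degrees=True)*R.from_euler('y',90,degrees=True)).as_rotvec()]
                s=least_squares(res,p0,args=(s4,s6),max_nfev=400)
                if best is None or s.cost<best[0]: best=(s.cost,s.x,s4,s6)
    return best
if __name__=='__main__':
    b=fit(); print(b[0],b[1].round(4),b[2:]); print(np.abs(res(b[1],b[2],b[3])).max())
    json.dump([list(b[1]),b[2],b[3]],open('kin.json','w'))
E
python3 kin.py
```

```text
0.010798241134566153 [ 7.8000e-03  1.9920e-01 -2.9000e-03  6.0060e-01  4.5910e-01 -4.0000e-04
 -1.7000e-03  3.7810e-01 -1.9130e-01 -6.8000e-03  0.0000e+00  1.5708e+00
  1.0000e-04] (-1, -1)
0.09600804860643297
```

```bash
cat > plan.py <<'E'
from kin import *
p,s4,s6=json.load(open('kin.json'))
lo=np.array([-176.03,-82.01,-58.28,-173.87,-174.79,-173.66])+3; hi=np.array([176.03,121.73,71.71,95.51,-.11,173.66])-3
def ik(t,r,q0):
    def f(q):
        T,rr=fk(q,p,s4,s6); return np.r_[(T-t)*1000,(r.inv()*rr).as_rotvec(degrees=True)*3]
    s=least_squares(f,np.clip(q0,lo+.1,hi-.1),bounds=(lo,hi),x_scale=30,max_nfev=60)
    return s.x,np.abs(s.fun).max()
def links(q):
    r=Re('z',q[0]); t=r.apply([p[0],0,p[1]]); r=r*Re('y',q[1]); t=t+r.apply([p[2],0,p[3]]); el=t
    r=r*Re('y',-q[2]); t=t+r.apply([p[4],p[5],p[6]]); w=t
    r=r*Re('y',p[9])*Re('x',s4*q[3])*Re('y',-p[9]-q[4]); return el,w,t+r.apply([0,p[8],0])
CUP=np.array([.5403,.2886,0]); YAW=24.
def toolgrip(flip,tilt):  # tool rot in cup frame
    return Re('x',tilt)*Re('z',90+180*flip)*Re('x',180)
def tool(cup,rc,rt,gx=-.1):
    r=rc*rt; return cup+rc.apply([gx,0,.045])+r.apply([0,0,.019]), r
JAR=np.array([.4942,-.3160,0])
def pour(psi,sg,phi,back=.008,clear=.008):
    # cup pose with lowest lip point at sleeve centre -back along mouth direction
    rc=Re('z',psi)*Re('x',-sg*phi); lip=rc.apply([0,sg*.036,.060])
    e=Re('z',psi).apply([0,sg,0]); return JAR+[0,0,.125+clear]-e*back-lip, rc
E
cat > srch.py <<'E'
from plan import *
q0=np.array(get_obs()['joint_pos'])
for flip in(0,1):
  for tilt in(-25,0,25,35):
    rt=toolgrip(flip,tilt); t,r=tool(CUP,Re('z',YAW),rt); qg,eg=ik(t,r,[40,40,0,-10,-60,-100+0*flip])
    if eg>1:
        qg,eg=ik(t,r,[40,40,0,-10,-60,80])
    if eg>1: print('grip fail',flip,tilt,eg); continue
    for sg in(1,-1):
      for psi in range(-180,180,20):
        q=qg.copy(); qs=[];ok=True
        for phi in(0,40,80,110):
            c,rc=pour(psi,sg,phi); 
            if phi==0: c=c+[0,0,.03]
            t,r=tool(c,rc,rt); q,e=ik(t,r,q)
            if e>1: ok=False;break
            qs.append(q)
        if ok:
            dj=np.abs(np.diff(qs,axis=0)).max(); z=[x.round(2).tolist() for x in links(q)[1:]]
            print(flip,tilt,sg,psi,'grip',qg.round(0),'p0',qs[0].round(0),'p110',q.round(0),'W',z)
E
python3 srch.py
```

```text
0 -25 1 -180 grip [  63.   24.  -41.   28.  -45. -152.] p0 [-22.  31.   9. -24. -79. 118.] p110 [ -48.   75.   34. -111. -150.   98.] W [[0.62, -0.69, 0.05], [0.59, -0.56, -0.08]]
0 -25 1 -160 grip [  63.   24.  -41.   28.  -45. -152.] p0 [-17.  31.   8. -20. -83. 133.] p110 [ -43.   77.   38. -116. -159.   82.] W [[0.69, -0.65, 0.05], [0.67, -0.51, -0.08]]
0 -25 1 100 grip [  63.   24.  -41.   28.  -45. -152.] p0 [-30.  19. -10. -23. -43.  54.] p110 [ -68.   70.   -5. -115. -130.  160.] W [[0.26, -0.64, -0.04], [0.27, -0.46, -0.08]]
0 -25 1 120 grip [  63.   24.  -41.   28.  -45. -152.] p0 [-30.  23.  -2. -27. -54.  74.] p110 [ -64.   70.    7. -111. -131.  143.] W [[0.34, -0.7, -0.0], [0.33, -0.52, -0.08]]
0 -25 1 140 grip [  63.   24.  -41.   28.  -45. -152.] p0 [-28.  27.   3. -27. -64.  90.] p110 [ -59.   71.   17. -109. -135.  128.] W [[0.44, -0.72, 0.02], [0.41, -0.57, -0.08]]
0 -25 1 160 grip [  63.   24.  -41.   28.  -45. -152.] p0 [-25.  29.   7. -26. -72. 104.] p110 [ -54.   73.   27. -109. -141.  113.] W [[0.53, -0.72, 0.04], [0.5, -0.58, -0.08]]
0 -25 -1 -180 grip [  63.
[... 18782 characters left out ...]
, 0.26]]
1 35 -1 -40 grip [ 22.  25. -16. -43. -58. 119.] p0 [-33.  13. -18. -40. -61. 104.] p110 [ -55.   74.   -3.  -93. -146.  158.] W [[0.39, -0.56, -0.08], [0.29, -0.4, -0.12]]
1 35 -1 -20 grip [ 22.  25. -16. -43. -58. 119.] p0 [-35.  18. -12. -35. -73. 120.] p110 [ -55.   73.    5.  -90. -152.  140.] W [[0.44, -0.61, -0.05], [0.33, -0.47, -0.12]]
1 35 -1 0 grip [ 22.  25. -16. -43. -58. 119.] p0 [-35.  23.  -6. -28. -83. 134.] p110 [ -53.   74.   14.  -92. -160.  119.] W [[0.49, -0.65, -0.03], [0.39, -0.51, -0.12]]
1 35 -1 20 grip [ 22.  25. -16. -43. -58. 119.] p0 [-32.  28.  -2. -20. -89. 148.] p110 [ -53.   75.   21. -105. -170.   90.] W [[0.52, -0.68, -0.01], [0.47, -0.53, -0.12]]
```

The kinematic fit is good to under 0.1 mm. The plan is to grip the handle with the tool leaning 25° away from the sample jar, then pour with the cup's x axis at yaw 140°, rolling its mouth toward cup +y. The arm then stays low-risk on the bottle-free side. Next: the shifts to the pre-grip pose.

Run:
```python
from plan import *
T=T_tool(); rt=toolgrip(0,25); t,r=tool(CUP,Re('z',YAW),rt)
pre=t-r.apply([0,0,.11])
rv=(r*R.from_matrix(T[:3,:3]).inv()).as_rotvec(degrees=True)
print('pre shift',((pre-T[:3,3])*1000).round(1),'rv',rv.round(1),'then',((t-pre)*1000).round(1), 'grip tcp',t.round(4))
```

```text
pre shift [  13.2  -34.4 -152.1] rv [ 10.6 -28.8   1.2] then [-18.9  42.5 -99.7] grip tcp [0.4457 0.2553 0.0278]
```

```bash
python3 -m pendant '[[[4,-12,-40,3.5,-9.6,0.4],[9,-23,-80,7.1,-19.2,0.8],[13,-34,-120,10.6,-28.8,1.2],[13,-34,-152,10.6,-28.8,1.2],[13,-34,-152,10.6,-28.8,1.2],[13,-34,-152,10.6,-28.8,1.2]]]' 0.1
python3 - <<'E'
from plan import *
s=snap('wrist'); cv2.imwrite('pics/w5.png',s['pixels'][:,:,::-1]); 
o=get_obs(); print(o['tool_pos'],o['orientation'],o['opening'])
T=T_tool(); rt=toolgrip(0,25); t,r=tool(CUP,Re('z',YAW),rt)
print(((t-T[:3,3])*1000).round(1),(r*R.from_matrix(T[:3,:3]).inv()).as_rotvec(degrees=True).round(1))
P=cloud(s);d=s['depth']; print('rim');ringfit(P,d,(.541,.289),.045,.056,.063,.035)
v=s['pixels'].max(2)
m=(d>0)&(P[...,2]>.040)&(P[...,2]<.058)&(np.hypot(P[...,0]-.462,P[...,1]-.2528)<.065)&(v<90)
q=P[m]; c=q.mean(0); V=np.linalg.svd(q[:,:2]-c[:2],full_matrices=False)[2][0]; V*=np.sign(V[0])
print('handle',len(q),c.round(4),np.degrees(np.arctan2(V[1],V[0])))
E
```

```text
clock: 12.15
tool_pos: [0.466, 0.2128, 0.1299]
orientation: [179.9, -25.1, 114.0]
force: [1.0, -0.8, -0.4]
opening: 0.0393
[0.46619186 0.21291658 0.12972267] [179.88523295 -25.11957423 114.00690334] 0.03939028482581529
[ -20.5   42.3 -101.9] [-0.2  0.   0. ]
rim
252 fit [540.3 286.7  33.7] enc [541.2 287.4] 35.7 z 59.7
handle 1621 [0.4576 0.2482 0.0512] 23.987829910703365
```

View pics/w5.png

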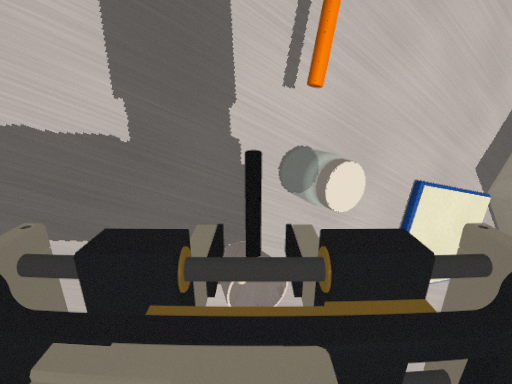

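The handle (253,155)–(253,255) lies centred between the fingers, and the sample jar at (340,185) is clear. I'm advancing along the tool axis and gripping.

```bash
python3 -m pendant '[[[-8,17,-41,0,0,0],[-14,30,-72,0,0,0],[-18,37,-90,0,0,0],[-20,42,-101,0,0,0],[-20,42,-101,0,0,0],[-20,42,-101,0,0,0]]]' 0.1
python3 log.py
python3 -m pendant '[[[0,0,0,0,0,0],[0,0,0,0,0,0],[0,0,0,0,0,0],[0,0,0,0,0,0],[0,0,0,0,0,0]]]' 1
python3 log.py
```

```text
clock: 12.95
tool_pos: [0.4458, 0.2544, 0.0274]
orientation: [-180.0, -25.1, 113.9]
force: [-0.2, -0.7, 0.4]
opening: 0.0394
[ 29.77  21.7  -20.24 -33.26 -50.43 -73.8 ] [0.4458 0.2544 0.0274] [-179.97  -25.15  113.9 ] [-0.2 -0.7  0.4]
clock: 13.58
tool_pos: [0.4449, 0.2543, 0.0267]
orientation: [-179.9, -25.2, 113.9]
force: [-0.0, 0.8, 1.5]
opening: 0.0152
[ 29.79  21.75 -20.3  -33.3  -50.4  -73.78] [0.4449 0.2543 0.0267] [-179.88  -25.15  113.86] [-0.   0.8  1.5]
```

```bash
python3 -m pendant '[[[0,0,15,0,0,0],[0,0,40,0,0,0],[0,0,80,0,0,0],[0,0,120,0,0,0],[0,0,160,0,0,0],[0,0,200,0,0,0],[0,0,215,0,0,0],[0,0,215,0,0,0],[0,0,215,0,0,0]]]' 1
python3 log.py
cat > cupchk.py <<'E'
from plan import *
s=snap('wrist'); T=T_tool(); P=cloud(s); d=s['depth']
r=R.from_matrix(T[:3,:3])*toolgrip(0,25).inv()  # nominal cup rot
c=T[:3,3]-(R.from_matrix(T[:3,:3])).apply([0,0,.019])-r.apply([-.1,0,.045])
print('nominal cup',c.round(4),r.as_euler('xyz',degrees=True).round(1))
L=r.inv().apply(P.reshape(-1,3)-c).reshape(P.shape) # points in nominal cup frame
v=s['pixels'].max(2).astype(int)
m=(d>0)&(np.abs(L[...,2]-.045)<.03)&(np.abs(L[...,1])<.03)&(L[...,0]<-.045)&(L[...,0]>-.15)&(v<90)
q=L[m]; print('handle',len(q),'z-slope deg',np.degrees(np.arctan(np.polyfit(q[:,0],q[:,2],1)[0])).round(1),'y-slope',np.degrees(np.arctan(np.polyfit(q[:,0],q[:,1],1)[0])).round(1),'x range',q[:,0].min().round(3),q[:,0].max().round(3))
# rim: highest points of the cup vs. x
k=(d>0)&(np.hypot(L[...,0],L[...,1])<.045)&(np.abs(L[...,2]-.06)<.02)
q=L[k]; ang=np.degrees(np.arctan2(q[:,1],q[:,0]))
for a in range(-180,180,30):
    w=q[(ang>=a)&(ang<a+30)&(np.hypot(q[:,0],q[:,1])>.028)]
    if len(w)>4: print(a,len(w),'ztop',(np.percentile(w[:,2],95)*1000).round(1))
balls=(d>0)&(np.hypot(L[...,0],L[...,1])<.03)&(v>140)&(L[...,2]<.035)&(L[...,2]>.0); print('ball-like px',balls.sum())
save(s,'cc.png')
E
python3 cupchk.py
```

```text
clock: 14.7
tool_pos: [0.444, 0.2539, 0.2399]
orientation: [-179.7, -25.2, 113.8]
force: [0.1, -0.4, -3.1]
opening: 0.0152
[ 31.14   6.94  -9.65 -26.33 -72.2  -89.4 ] [0.444  0.2539 0.2399] [-179.69  -25.16  113.77] [ 0.1 -0.4 -3.1]
nominal cup [0.5386 0.2871 0.2114] [ 0.1  0.3 23.9]
handle 3268 z-slope deg -7.0 y-slope 2.2 x range -0.142 -0.059
ball-like px 0
```

View pics/cc.png

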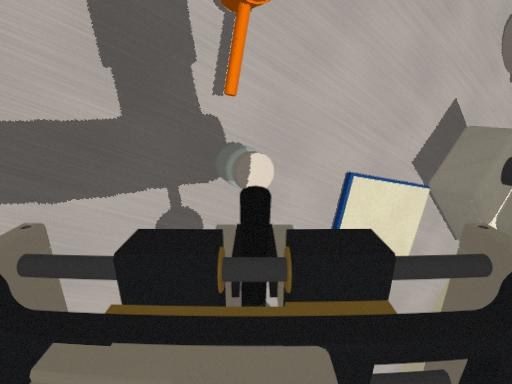

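The handle is in the jaws, and the cup is hidden behind the gripper. I'll check the sag from the fixed cameras.

Run:
```python
from plan import *
for n in('side','top'):
    s=snap(n); P=cloud(s); d=s['depth']
    r=R.from_matrix(T_tool()[:3,:3])*toolgrip(0,25).inv(); c=T_tool()[:3,3]-R.from_matrix(T_tool()[:3,:3]).apply([0,0,.019])-r.apply([-.1,0,.045])
    L=r.inv().apply(P.reshape(-1,3)-c).reshape(P.shape)
    k=(d>0)&(np.abs(L[...,0])<.045)&(np.abs(L[...,1])<.05)&(np.abs(L[...,2]-.03)<.06)
    q=L[k]*1000; print(n,k.sum()); v,u=np.nonzero(k)
    if k.sum()>20:
        for x in range(-45,45,10):
            w=q[(q[:,0]>=x)&(q[:,0]<x+10)]
            if len(w): print(x,len(w),np.percentile(w[:,2],[2,98]).round(0),np.percentile(w[:,1],[2,98]).round(0))
        im=s['pixels'][max(0,v.min()-40):v.max()+40,max(0,u.min()-60):u.max()+60]; cv2.imwrite(f'pics/d_{n}.png',cv2.resize(im,None,fx=3,fy=3)[:,:,::-1]); print(im.shape,u.min(),v.min())
```

```text
side 47
-45 12 [-7. 30.] [-4. 19.]
-35 17 [-9. 24.] [-12.  23.]
-25 3 [-11.  -7.] [-22. -15.]
-15 6 [-13.  -1.] [-25. -15.]
-5 3 [-13.  -7.] [-20. -18.]
5 1 [-13. -13.] [-16. -16.]
25 3 [35. 39.] [-3. 11.]
35 2 [35. 36.] [4. 9.]
(101, 138, 3) 232 90
top 122
-35 19 [27. 49.] [16. 28.]
-25 11 [31. 47.] [27. 37.]
-15 35 [-12.  45.] [30. 40.]
-5 47 [-16.  26.] [26. 40.]
5 10 [-10.   2.] [23. 33.]
(92, 135, 3) 109 151
```

```bash
python3 -m pendant '[[[0,0,0,0,0,0],[0,0,0,0,0,0],[0,0,0,0,0,0],[0,0,0,0,0,0]]]' 1
python3 cupchk.py; sed -i '/^save/d' cupchk.py
```

```text
clock: 15.35
tool_pos: [0.4449, 0.2543, 0.2416]
orientation: [-179.9, -25.2, 113.9]
force: [-1.4, 0.5, -2.2]
opening: 0.015
nominal cup [0.5396 0.2875 0.2136] [ 0.2  0.1 23.9]
handle 3297 z-slope deg -6.9 y-slope 2.2 x range -0.142 -0.059
ball-like px 0
```

The sag is steady at about 8°, with the handle drooping toward the cup. I'll include that in the model and compute the transit and pour waypoints.

```bash
cat > way.py <<'E'
from plan import *
import sys
S=8.; rt=Re('y',-S)*toolgrip(0,25); gx=-.1
def toolpose(c,rc):  # grip point in cup frame fixed
    r=rc*rt; return c+rc.apply([gx,0,.045])+r.apply([0,0,.019]), r
def show(seq):
    T=T_tool(); q=np.array(get_obs()['joint_pos']); r0=R.from_matrix(T[:3,:3]); qp=q
    for name,c,rc in seq:
        t,r=toolpose(c,rc); q,e=ik(t,r,q)
        print(name,'shift',((t-T[:3,3])*1000).round(0),'rv',(r*r0.inv()).as_rotvec(degrees=True).round(1),'q',q.round(0),'err',round(e,2),'W',[x.round(2).tolist() for x in links(q)[1:]])
E
python3 - <<'E'
from way import *
PSI=140
e=Re('z',PSI).apply([0,1,0]); st=JAR-e*.04+[0,0,.215]
A=np.array([.5396,.2875,.2136]); seq=[]
for f in np.linspace(0,1,9)[1:]:
    f2=f; seq.append((f'{f:.2f}',A+(st-A)*f2,Re('z',24+(PSI-24)*f)))
show(seq)
E
```

```text
0.12 shift [ 11. -93.   0.] rv [ 4.1 -7.  14.6] q [ 20.   7. -10. -27. -76. -63.] err 0.0 W [[0.48, 0.18, 0.66], [0.52, 0.01, 0.58]]
0.25 shift [  25. -183.    0.] rv [ 5.  -6.5 29. ] q [ 12.  12.  -5. -24. -85. -42.] err 0.0 W [[0.55, 0.11, 0.65], [0.57, -0.06, 0.58]]
0.38 shift [  42. -269.    0.] rv [ 5.8 -5.9 43.5] q [  6.  17.  -0. -18. -92. -24.] err 0.0 W [[0.62, 0.06, 0.64], [0.62, -0.12, 0.58]]
0.50 shift [  63. -349.    1.] rv [ 6.7 -5.2 58. ] q [  2.  22.   4. -11. -96.  -7.] err 0.0 W [[0.66, 0.02, 0.62], [0.66, -0.16, 0.58]]
0.62 shift [  85. -423.    1.] rv [ 7.4 -4.4 72.5] q [ -1.  26.   7.  -4. -97.   9.] err 0.0 W [[0.7, -0.01, 0.6], [0.69, -0.2, 0.58]]
0.75 shift [ 107. -490.    1.] rv [ 8.2 -3.6 86.9] q [ -3.  29.   9.   3. -96.  25.] err 0.0 W [[0.72, -0.03, 0.57], [0.72, -0.22, 0.58]]
0.88 shift [ 128. -552.    1.] rv [  8.9  -2.6 101.4] q [ -4.  30.   9.  10. -93.  40.] err 0.0 W [[0.73, -0.06, 0.55], [0.73, -0.24, 0.58]]
1.00 shift [ 145. -609.    1.] rv [  9.6  -1.5 115.9] q [ -6.  31.   7.  16. -87.  54.] err 0.0 W [[0.73, -0.08, 0.53], [0.73, -0.26, 0.58]]
```

```bash
python3 -m pendant '[[[3,-25,0,2.2,-4,4],[9,-75,0,4,-7,12],[15,-115,0,4.3,-6.9,18],[25,-183,0,5,-6.5,29],[33,-226,0,5.4,-6.2,36],[42,-269,0,5.8,-5.9,43.5],[52,-309,0,6.2,-5.6,51],[59,-335,1,6.5,-5.3,56],[63,-349,1,6.7,-5.2,58],[63,-349,1,6.7,-5.2,58]]]' 1
python3 - <<'E'
from way import *
PSI=140
e=Re('z',PSI).apply([0,1,0]); st=JAR-e*.04+[0,0,.215]
A=np.array([.5396,.2875,.2136]); 
show([(f'{f:.2f}',A+(st-A)*f,Re('z',24+(PSI-24)*f)) for f in (.62,.75,.88,1)])
E
python3 cupchk.py
```

```text
clock: 16.65
tool_pos: [0.5084, -0.0951, 0.242]
orientation: [171.2, -24.8, 175.7]
force: [-0.8, 0.2, -2.6]
opening: 0.0152
0.62 shift [ 21. -70.   0.] rv [-0. -0. 14.] q [ -0.  26.   7.  -5. -97.   9.] err 0.0 W [[0.7, -0.01, 0.6], [0.69, -0.2, 0.58]]
0.75 shift [  44. -141.    1.] rv [ 0.  -0.  29.1] q [ -3.  29.   9.   3. -96.  25.] err 0.0 W [[0.72, -0.03, 0.57], [0.72, -0.22, 0.58]]
0.88 shift [  65. -205.    1.] rv [ 0.  -0.  44.1] q [ -4.  30.   9.  10. -93.  40.] err 0.0 W [[0.73, -0.06, 0.55], [0.73, -0.24, 0.58]]
1.00 shift [  81. -259.    1.] rv [ 0.  -0.  58.1] q [ -6.  31.   7.  16. -87.  54.] err 0.0 W [[0.73, -0.08, 0.53], [0.73, -0.26, 0.58]]
nominal cup [0.5305 0.0062 0.2287] [ 0.  -8.  81.9]
handle 3257 z-slope deg -7.8 y-slope 2.8 x range -0.142 -0.055
ball-like px 0
```

```bash
python3 -m pendant '[[[5,-20,0,0,0,4],[16,-50,0,0,0,11],[26,-85,0,0,0,18],[37,-120,0,0,0,25],[47,-152,0,0,0,32],[57,-182,0,0,0,39],[67,-212,0,0,0,46],[75,-240,1,0,0,53],[81,-259,1,0,0,58],[81,-259,1,0,0,58]]]' 1
python3 - <<'E'
from way import *
s=snap('top'); cv2.imwrite('pics/e.png',np.hstack([s['pixels'][60:316,256:512],snap('side')['pixels'][60:316,210:466]]).repeat(1,0)[:,:,::-1])
PSI=140
e=Re('z',PSI).apply([0,1,0]); st=JAR-e*.04+[0,0,.215]
seq=[]
c1,_=pour(PSI,1,60,.008,.04)
for phi in (15,30,45,60):
    f=phi/60; seq.append((phi,st+(c1-st)*f,Re('z',PSI)*Re('x',-phi)))
for phi in (60,70,80,90,100,110):
    c,rc=pour(PSI,1,phi,.010,.010); seq.append((phi,c,rc))
show(seq)
E
python3 cupchk.py
```

```text
clock: 17.95
tool_pos: [0.5887, -0.3533, 0.2435]
orientation: [171.2, -24.7, -126.4]
force: [-0.5, 0.7, -1.8]
opening: 0.0148
15 shift [  2.   0. -16.] rv [11.5 -9.6  0.1] q [-12.  28.   8.   5. -82.  63.] err 0.0 W [[0.7, -0.14, 0.58], [0.67, -0.33, 0.6]]
30 shift [  5.   3. -33.] rv [ 23.  -19.3   0.1] q [-18.  26.  10.  -7. -79.  74.] err 0.0 W [[0.68, -0.23, 0.61], [0.61, -0.4, 0.58]]
45 shift [  8.   7. -51.] rv [ 34.4 -28.9   0.1] q [-26.  27.  12. -21. -78.  86.] err 0.0 W [[0.65, -0.32, 0.61], [0.55, -0.47, 0.55]]
60 shift [ 12.  12. -71.] rv [ 45.9 -38.6   0.1] q [-35.  30.  14. -36. -81.  99.] err 0.0 W [[0.61, -0.43, 0.59], [0.5, -0.54, 0.48]]
60 shift [  13.   14. -101.] rv [ 45.9 -38.6   0.1] q [-35.  32.  12. -36. -78. 100.] err 0.0 W [[0.62, -0.43, 0.56], [0.5, -0.53, 0.45]]
70 shift [ 12.  12. -93.] rv [ 53.6 -45.    0.1] q [-40.  34.  14. -45. -83. 107.] err 0.0 W [[0.59, -0.5, 0.54], [0.47, -0.57, 0.42]]
80 shift [ 10.  10. -87.] rv [ 61.2 -51.5   0.1] q [-45.  37.  16. -53. -89. 113.] err 0.0 W [[0.56, -0.57, 0.52], [0.44, -0.61, 0.37]]
90 shift [  7.   6. -81.] rv [ 68.9 -57.9   0.1] q [-50.  41.  18. -60. -95. 118.] err 0.0 W [[0.53, -0.62, 0.48], [0.41, -0.64, 0.32]]
100 shift [  4.   2. -76.] rv [ 76.5 -64.3   0.1] q [ -53.   45.   19.  -67. -101.  122.] err 0.0 W [[0.5, -0.68, 0.42], [0.4, -0.66, 0.27]]
110 shift [ -0.  -3. -71.] rv [ 84.2 -70.8   0.1] q [ -56.   49.   20.  -73. -108.  126.] err 0.0 W [[0.48, -0.72, 0.37], [0.39, -0.67, 0.21]]
nominal cup [ 0.5154 -0.2803  0.2301] [ -0.   -8.  139.9]
handle 3238 z-slope deg -9.9 y-slope 3.6 x range -0.14 -0.052
ball-like px 0
```

View pics/e.png

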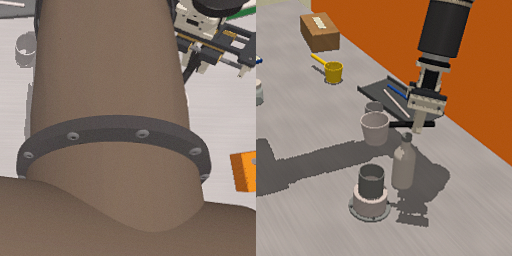

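The side view (right half) shows the cup nearly level above and behind the jar, with the sleeve seated and the bottle standing. I'll measure the cup pose with the side camera before tilting.

```bash
cat > side.py <<'E'
from way import *
def cupside(show=True):
    T=T_tool(); s=snap('side'); P=cloud(s); d=s['depth']; rT=R.from_matrix(T[:3,:3])
    rc=rT*rt.inv(); c=T[:3,3]-rT.apply([0,0,.019])-rc.apply([gx,0,.045])
    L=rc.inv().apply(P.reshape(-1,3)-c).reshape(P.shape)
    k=(d>0)&(np.hypot(L[...,0],L[...,1])<.055)&(L[...,2]>-.03)&(L[...,2]<.09); q=L[k]
    # fit cone surface (outside or inside visible): r = 28+8/60*z (outer)
    from scipy.optimize import least_squares
    def f(p):
        a=(R.from_rotvec([p[2],p[3],0])*1).inv().apply(q-[-.036,0,.045]-[0,p[0],p[1]])+[-.036,0,.045]
        rr=np.hypot(a[:,0],a[:,1]); ro=.028+a[:,2]*8/60
        side=np.where(np.abs(rr-ro)<np.abs(rr-ro+.003),rr-ro,rr-ro+.003)
        top=np.maximum(a[:,2]-.06,0)+np.minimum(a[:,2],0)
        return np.r_[side,top]
    s2=least_squares(f,[0,0,0,0],loss='soft_l1',f_scale=.002)
    p=s2.x; print('cup pts',len(q),'dy,dz(mm)',(p[:2]*1000).round(1),'rot x,y deg',np.degrees(p[2:]).round(1),'cost',s2.cost*1e6/len(q))
    return s
if __name__=='__main__':
    s=cupside();
E
python3 side.py
```

```text
Traceback (most recent call last):
  File "side.py", line 19, in <module>
    s=cupside();
  File "side.py", line 15, in cupside
    s2=least_squares(f,[0,0,0,0],loss='soft_l1',f_scale=.002)
  File "side.py", line 10, in f
    a=(R.from_rotvec([p[2],p[3],0])*1).inv().apply(q-[-.036,0,.045]-[0,p[0],p[1]])+[-.036,0,.045]
       ~~~~~~~~~~~~~~~~~~~~~~~~~~~~^~
TypeError: Argument 'other' has incorrect type (expected scipy.spatial.transform._rotation.Rotation, got int)
```

```bash
cat > side.py <<'E'
from way import *
def cupside():
    T=T_tool(); s=snap('side'); P=cloud(s); d=s['depth']; rT=R.from_matrix(T[:3,:3])
    rc=rT*rt.inv(); c=T[:3,3]-rT.apply([0,0,.019])-rc.apply([gx,0,.045])
    L=rc.inv().apply(P.reshape(-1,3)-c).reshape(P.shape)
    k=(d>0)&(np.hypot(L[...,0],L[...,1])<.055)&(L[...,2]>-.03)&(L[...,2]<.09); q=L[k]*1000
    print('cup',c.round(4),'n',len(q))
    for x in range(-40,40,10):
        w=q[(q[:,0]>=x)&(q[:,0]<x+10)]
        if len(w)>8: print(x+5,len(w),'z',np.percentile(w[:,2],[3,97]).round(0),'y',np.percentile(w[:,1],[3,97]).round(0))
    return s
if __name__=='__main__': cupside()
E
python3 side.py
```

```text
cup [ 0.5195 -0.2839  0.2158] n 868
-35 37 z [11. 55.] y [ 3. 18.]
-25 121 z [-1. 57.] y [-14.  34.]
-15 130 z [-3. 54.] y [-20.  41.]
-5 139 z [-4. 53.] y [-26.  44.]
5 134 z [-4. 52.] y [-27.  45.]
15 131 z [-3. 51.] y [-24.  42.]
25 100 z [ 4. 51.] y [-19.  37.]
35 39 z [31. 51.] y [-10.  26.]
```

The sag acts about the leaning jaw axis, roughly 12°, which also explains the y shift. I'll correct the model and verify it.

```bash
sed -i "s/^S=8.*/S=12.; rt=toolgrip(0,25)*Re('x',-S); gx=-.1/" way.py
python3 side.py
cat > w2.py <<'E'
from way import *
PSI=140
T=T_tool(); rT=R.from_matrix(T[:3,:3]); rc=rT*rt.inv(); c0=T[:3,3]-rT.apply([0,0,.019])-rc.apply([gx,0,.045])
print('now euler',rc.as_euler('xyz',degrees=True).round(1))
c1,_=pour(PSI,1,60,.008,.04); seq=[]
for phi in (15,30,45,60):
    seq.append((phi,c0+(c1-c0)*phi/60,Re('z',PSI)*Re('x',-phi)))
show(seq)
E
python3 w2.py
```

```text
cup [ 0.5163 -0.2923  0.2108] n 871
-35 32 z [38. 57.] y [-2. 12.]
-25 102 z [ 5. 60.] y [-22.  25.]
-15 127 z [ 3. 59.] y [-30.  31.]
-5 145 z [ 3. 58.] y [-34.  34.]
5 145 z [ 2. 58.] y [-35.  35.]
15 131 z [ 3. 56.] y [-34.  33.]
25 117 z [ 5. 57.] y [-28.  27.]
35 36 z [34. 58.] y [-16.  19.]
now euler [ -0.2   2.9 145. ]
15 shift [ -2.  -3. -19.] rv [13.5 -6.7 -4.6] q [-13.  31.  13.   3. -88.  62.] err 0.0 W [[0.73, -0.17, 0.58], [0.69, -0.36, 0.59]]
30 shift [  1.   1. -35.] rv [ 25.4 -15.9  -4.2] q [-20.  29.  15.  -9. -85.  72.] err 0.0 W [[0.7, -0.25, 0.61], [0.63, -0.43, 0.58]]
45 shift [  5.   7. -52.] rv [ 37.2 -25.1  -3.6] q [-27.  30.  16. -22. -85.  83.] err 0.0 W [[0.67, -0.34, 0.61], [0.57, -0.49, 0.54]]
60 shift [ 11.  13. -70.] rv [ 49.  -34.3  -3.1] q [-35.  33.  18. -35. -87.  94.] err 0.0 W [[0.64, -0.44, 0.58], [0.52, -0.55, 0.48]]
```

The model now matches: the rim is level at z≈58–60 and y spans ±35. I'm tilting to 60°, which is still short of spilling.

```bash
python3 -m pendant '[[[-1,-2,-12,8,-4,-3],[-2,-3,-19,13.5,-6.7,-4.6],[0,0,-29,21,-12.5,-4.3],[1,1,-35,25.4,-15.9,-4.2],[4,5,-46,33,-22,-3.8],[5,7,-52,37.2,-25.1,-3.6],[9,11,-64,45,-31.2,-3.3],[11,13,-70,49,-34.3,-3.1],[11,13,-70,49,-34.3,-3.1],[11,13,-70,49,-34.3,-3.1]]]' 1
python3 - <<'E'
from side import *
s=cupside(); cv2.imwrite('pics/f.png',cv2.resize(s['pixels'][120:320,220:440],None,fx=3,fy=3,interpolation=cv2.INTER_CUBIC)[:,:,::-1])
seq=[]
for phi in (65,70,75,80,85,90,95,100,105,112):
    c,rc=pour(140,1,phi,.012,.010); seq.append((phi,c,rc))
show(seq)
E
```

```text
clock: 19.5
tool_pos: [0.6002, -0.3409, 0.1741]
orientation: [168.1, 34.8, -130.0]
force: [0.8, 1.0, -2.1]
opening: 0.0148
cup [ 0.5448 -0.2575  0.1666] n 681
-35 28 z [40. 58.] y [-8.  7.]
-25 51 z [-3. 58.] y [-22.  23.]
-15 87 z [-6. 56.] y [-27.  29.]
-5 105 z [-8. 55.] y [-31.  33.]
5 110 z [-8. 51.] y [-32.  34.]
15 104 z [-8. 50.] y [-29.  33.]
25 101 z [-4. 51.] y [-24.  27.]
35 58 z [24. 52.] y [-18.  19.]
65 shift [  1.   3. -27.] rv [ 4.  -3.2 -0.1] q [-37.  35.  17. -40. -86.  99.] err 0.0 W [[0.63, -0.48, 0.55], [0.51, -0.57, 0.43]]
70 shift [  0.   2. -24.] rv [ 7.8 -6.4 -0. ] q [-40.  36.  18. -44. -89. 103.] err 0.0 W [[0.61, -0.51, 0.54], [0.49, -0.59, 0.41]]
75 shift [ -1.   1. -20.] rv [11.7 -9.7 -0. ] q [-42.  38.  19. -48. -91. 106.] err 0.0 W [[0.6, -0.54, 0.53], [0.48, -0.61, 0.39]]
80 shift [ -2.  -0. -17.] rv [ 15.5 -12.9  -0. ] q [-45.  39.  20. -52. -94. 108.] err 0.0 W [[0.58, -0.57, 0.51], [0.46, -0.62, 0.37]]
85 shift [ -3.  -2. -14.] rv [ 19.3 -16.1  -0. ] q [-47.  41.  21. -55. -97. 111.] err 0.0 W [[0.57, -0.6, 0.49], [0.45, -0.64, 0.35]]
90 shift [ -5.  -4. -11.] rv [ 23.2 -19.3  -0. ] q [-49.  43.  21. -59. -99. 113.] err 0.0 W [[0.55, -0.63, 0.47], [0.44, -0.65, 0.32]]
95 shift [-6. -6. -9.] rv [ 27.  -22.5  -0. ] q [ -50.   45.   22.  -62. -102.  116.] err 0.0 W [[0.54, -0.66, 0.45], [0.43, -0.66, 0.29]]
100 shift [-8. -8. -6.] rv [ 30.8 -25.7  -0. ] q [ -52.   47.   23.  -66. -105.  117.] err 0.0 W [[0.53, -0.68, 0.42], [0.42, -0.67, 0.26]]
105 shift [-10. -10.  -4.] rv [ 34.7 -28.9  -0. ] q [ -54.   49.   23.  -69. -108.  119.] err 0.0 W [[0.52, -0.7, 0.4], [0.42, -0.68, 0.23]]
112 shift [-13. -14.  -1.] rv [ 40.  -33.4  -0. ] q [ -55.   52.   24.  -74. -112.  121.] err 0.0 W [[0.5, -0.73, 0.35], [0.41, -0.69, 0.19]]
```

View pics/f.png

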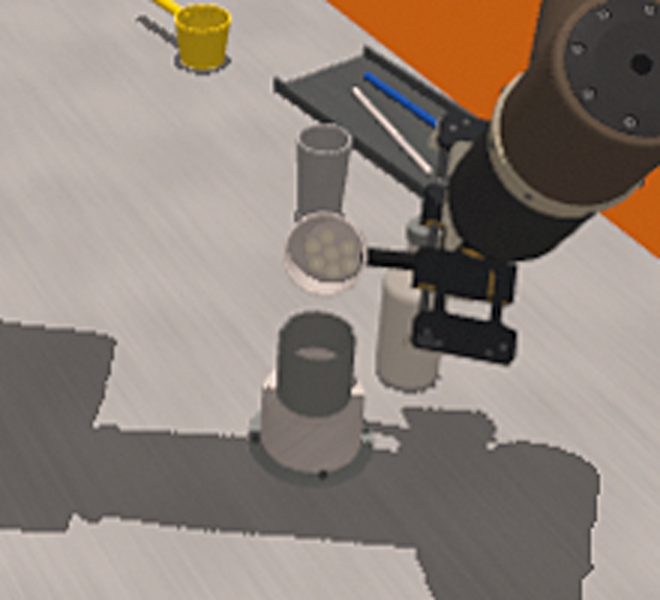

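The view into the cup shows all seven balls at (330,252), with the sleeve directly below at (316,350) and the bottle clear. A further slip of about 3° is visible, so I refine to S=15 and recompute.

```bash
sed -i "s/^S=12./S=15./" way.py
python3 - <<'E'
from side import *
cupside(); seq=[]
for phi in (65,75,85,90):
    c,rc=pour(140,1,phi,.012,.010); seq.append((phi,c,rc))
show(seq)
E
```

```text
cup [ 0.5487 -0.2562  0.1626] n 684
-35 28 z [46. 63.] y [-10.   6.]
-25 39 z [-2. 61.] y [-24.  22.]
-15 89 z [-2. 59.] y [-31.  27.]
-5 96 z [-1. 59.] y [-33.  31.]
5 114 z [-3. 58.] y [-34.  33.]
15 108 z [-1. 58.] y [-33.  30.]
25 113 z [-1. 58.] y [-26.  25.]
35 60 z [26. 59.] y [-18.  16.]
65 shift [  0.   3. -27.] rv [ 5.5 -1.4  1.7] q [-37.  37.  20. -39. -90.  99.] err 0.0 W [[0.64, -0.48, 0.54], [0.52, -0.58, 0.43]]
75 shift [ -2.   1. -20.] rv [13.1 -7.9  2. ] q [-42.  39.  21. -47. -94. 105.] err 0.0 W [[0.61, -0.55, 0.52], [0.49, -0.62, 0.39]]
85 shift [ -4.  -2. -14.] rv [ 20.6 -14.5   2.2] q [ -46.   42.   23.  -55. -100.  110.] err 0.0 W [[0.58, -0.61, 0.49], [0.47, -0.65, 0.34]]
90 shift [ -6.  -4. -11.] rv [ 24.4 -17.8   2.3] q [ -48.   44.   24.  -58. -102.  112.] err 0.0 W [[0.57, -0.64, 0.47], [0.46, -0.66, 0.32]]
```

The model matches well now. I'm tilting to 90° gently.

```bash
python3 -m pendant '[[[0,3,-18,4,-1,1.2],[0,3,-27,5.5,-1.4,1.7],[-1,2,-23,9.3,-4.6,1.8],[-2,1,-20,13.1,-7.9,2],[-3,0,-17,16.8,-11.2,2.1],[-4,-1,-15,18.7,-12.8,2.2],[-4,-2,-14,20.6,-14.5,2.2],[-5,-3,-12,22.5,-16,2.3],[-6,-4,-11,24.4,-17.8,2.3],[-6,-4,-11,24.4,-17.8,2.3]]]' 1
python3 - <<'E'
from side import *
s=cupside(); save(s,'g.png'); seq=[]
for phi in (95,100,105,112,118):
    c,rc=pour(140,1,phi,.012,.010); seq.append((phi,c,rc))
show(seq)
E
```

```text
clock: 20.85
tool_pos: [0.5934, -0.3451, 0.1615]
orientation: [164.5, 65.1, -130.5]
force: [-0.6, -0.9, -1.9]
opening: 0.0154
cup [ 0.5389 -0.2622  0.1697] n 881
-35 34 z [41. 73.] y [-10.  42.]
-25 105 z [ 6. 88.] y [-25.  48.]
-15 129 z [ 3. 56.] y [-31.  48.]
-5 135 z [ 3. 57.] y [-36.  35.]
5 137 z [ 1. 57.] y [-37.  36.]
15 128 z [ 1. 56.] y [-34.  48.]
25 128 z [ 8. 82.] y [-28.  46.]
35 50 z [24. 64.] y [-19.  41.]
95 shift [-0. -1.  4.] rv [ 3.7 -3.3  0.1] q [ -50.   46.   24.  -62. -105.  115.] err 0.0 W [[0.56, -0.66, 0.45], [0.45, -0.67, 0.29]]
100 shift [-2. -3.  6.] rv [ 7.5 -6.5  0.1] q [ -51.   48.   25.  -65. -108.  116.] err 0.0 W [[0.55, -0.68, 0.42], [0.44, -0.68, 0.26]]
105 shift [-4. -5.  8.] rv [11.3 -9.7  0. ] q [ -53.   50.   26.  -68. -111.  118.] err 0.0 W [[0.53, -0.7, 0.4], [0.43, -0.69, 0.23]]
112 shift [-7. -9. 11.] rv [ 16.7 -14.2   0. ] q [ -54.   53.   27.  -73. -115.  120.] err 0.0 W [[0.52, -0.73, 0.36], [0.43, -0.7, 0.19]]
118 shift [-10. -12.  13.] rv [ 21.3 -18.1   0. ] q [ -56.   56.   27.  -77. -118.  122.] err 0.0 W [[0.51, -0.75, 0.32], [0.42, -0.7, 0.16]]
```

```bash
python3 -m pendant '[[[0,-1,4,3.7,-3.3,0],[-2,-3,6,7.5,-6.5,0],[-4,-5,8,11.3,-9.7,0],[-5,-7,9.5,14,-12,0],[-7,-9,11,16.7,-14.2,0],[-10,-12,13,21.3,-18.1,0],[-10,-12,13,21.3,-18.1,0],[-10,-12,13,21.3,-18.1,0]]]' 1
python3 - <<'E'
from side import *
s=cupside(); a=np.hstack([cv2.resize(s['pixels'][150:300,240:400],(400,375)),cv2.resize(snap('wrist')['pixels'],(400,375))]); cv2.imwrite('pics/g2.png',a[:,:,::-1])
E
```

```text
clock: 21.9
tool_pos: [0.5844, -0.3567, 0.1759]
orientation: [-17.8, 87.1, 47.2]
force: [-0.2, 0.5, -1.4]
opening: 0.0152
cup [ 0.5253 -0.2791  0.1958] n 338
-25 27 z [51. 89.] y [16. 49.]
-15 26 z [44. 58.] y [19. 52.]
-5 43 z [34. 58.] y [-36.  37.]
5 51 z [32. 57.] y [-35.  35.]
15 63 z [33. 57.] y [-36.  49.]
25 76 z [36. 89.] y [-30.  45.]
35 45 z [31. 80.] y [-18.  43.]
```

View pics/g2.png

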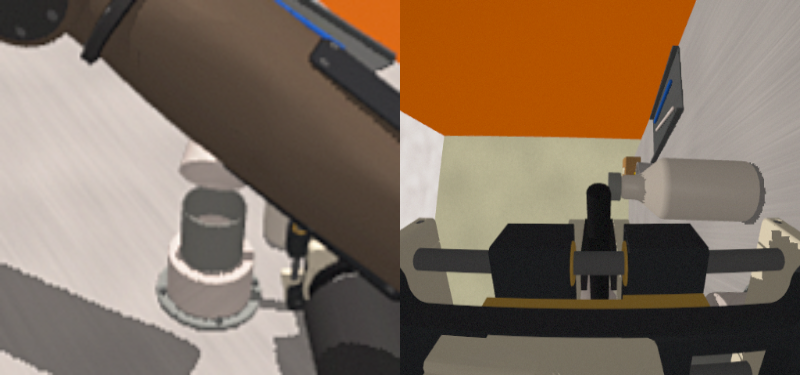

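The side view shows the cup inverted over the sleeve with the sleeve still on, and no balls on the bench around the jar. That was my 12th picture, so the rest of the checks are numeric. I'll dwell, then back off to 60° and look inside the cup by depth.

```bash
python3 -m pendant '[[[0,0,0,0,0,0],[0,0,0,2,-1.7,0],[0,0,0,0,0,0],[0,0,0,2,-1.7,0],[0,0,0,0,0,0]]]' 1
python3 - <<'E'
from side import *
seq=[]
for phi,cl in ((110,.025),(100,.04),(80,.06),(60,.065)):
    c,rc=pour(140,1,phi,.012,cl); seq.append((phi,c,rc))
show(seq)
E
```

```text
clock: 22.62
tool_pos: [0.5834, -0.3565, 0.1733]
orientation: [-11.3, 86.9, 53.6]
force: [-0.0, 0.0, -1.3]
opening: 0.0148
110 shift [ 4.  4. 14.] rv [-6.3  5.   0.1] q [ -54.   51.   26.  -72. -114.  119.] err 0.0 W [[0.52, -0.72, 0.38], [0.43, -0.69, 0.22]]
100 shift [ 8.  9. 25.] rv [-14.   11.5   0.1] q [ -52.   46.   26.  -66. -109.  114.] err 0.0 W [[0.54, -0.68, 0.46], [0.44, -0.68, 0.29]]
80 shift [15. 16. 34.] rv [-29.3  24.3   0.1] q [ -44.   38.   24.  -51. -100.  104.] err 0.0 W [[0.59, -0.57, 0.56], [0.48, -0.63, 0.42]]
60 shift [18. 20. 25.] rv [-44.6  37.2   0.2] q [-34.  33.  22. -35. -92.  92.] err 0.0 W [[0.65, -0.44, 0.61], [0.54, -0.56, 0.5]]
```

```bash
python3 -m pendant '[[[4,4,14,-6.3,5,0],[8,9,25,-14,11.5,0],[12,12,30,-21.5,18,0],[15,16,34,-29.3,24.3,0],[17,18,30,-37,30.7,0],[18,20,25,-44.6,37.2,0],[18,20,25,-44.6,37.2,0],[18,20,25,-44.6,37.2,0]]]' 1
cat > jar.py <<'E'
from h import *
def chk(n):
    s=snap(n); P=cloud(s); d=s['depth']; v=s['pixels']
    r=np.hypot(P[...,0]-.4942,P[...,1]+.316)
    k=(d>0)&(r<.042)&(P[...,2]>.119)&(P[...,2]<.131); print(n,'sleeve rim n',k.sum())
    if k.sum()>50:
        ringfit(P,d,(.4942,-.316),.042,.119,.131,.0315); q=P[k]; A=np.c_[q[:,:2],np.ones(len(q))]; g=np.linalg.lstsq(A,q[:,2],rcond=None)[0]; print('rim tilt deg',np.degrees(np.arctan(g[:2])).round(2))
    i=(d>0)&(r<.025)&(P[...,2]<.1)&(P[...,2]>.0); q=P[i]
    if i.sum(): print('inside n',i.sum(),'z pct',np.percentile(q[:,2],[5,25,50,75,95]).round(3))
if __name__=='__main__':
    import sys
    for n in sys.argv[1:]: chk(n)
E
python3 - <<'E'
from side import *
s=cupside(); T=T_tool(); P=cloud(s); d=s['depth']; rT=R.from_matrix(T[:3,:3]); rc=rT*rt.inv(); c=T[:3,3]-rT.apply([0,0,.019])-rc.apply([gx,0,.045])
L=rc.inv().apply(P.reshape(-1,3)-c).reshape(P.shape); k=(d>0)&(np.hypot(L[...,0],L[...,1])<.022)&(L[...,2]>-.01)&(L[...,2]<.04)
print('floor n',k.sum(),np.percentile(L[k][:,2],[5,25,50,75,95,99]).round(4))
E
python3 jar.py side wrist
```

```text
clock: 23.62
tool_pos: [0.6019, -0.3362, 0.201]
orientation: [165.3, 35.0, -129.7]
force: [-1.4, 0.4, -1.8]
opening: 0.0153
cup [ 0.5472 -0.2534  0.1932] n 695
-35 31 z [43. 64.] y [-10.   7.]
-25 49 z [ 1. 61.] y [-23.  21.]
-15 90 z [-2. 60.] y [-31.  27.]
-5 102 z [-2. 59.] y [-35.  30.]
5 111 z [-3. 58.] y [-35.  31.]
15 113 z [-3. 59.] y [-32.  29.]
25 110 z [-3. 57.] y [-28.  25.]
35 52 z [29. 60.] y [-20.  15.]
floor n 226 [-0.0031 -0.0006  0.0012  0.0032  0.0058  0.0073]
side sleeve rim n 172
172 fit [ 494.  -315.3   31.2] enc [ 493.6 -314.5] 35.3 z 125.3
rim tilt deg [-0.41 -0.01]
inside n 13 z pct [0.085 0.088 0.09  0.091 0.094]
wrist sleeve rim n 0
```

The cup is empty (flat floor in depth) and the sleeve is level at 125 mm. Next I bring the cup upright and move it to free bench near (0.49, 0.0).

Run:
```python
from way import *
T=T_tool(); rT=R.from_matrix(T[:3,:3]); rc=rT*rt.inv(); c0=T[:3,3]-rT.apply([0,0,.019])-rc.apply([gx,0,.045])
PL=np.array([.49,0,.19]); seq=[]
for f in (.2,.4,.6,.8,1):
    seq.append((f,c0+(np.array([.52,-.26,.215])-c0)*f,Re('z',140)*Re('x',-60*(1-f))))
B=seq[-1][1]
for f in (.2,.4,.6,.8,1): seq.append((1+f,B+(PL-B)*f,Re('z',140-58*f)))
seq.append(('down',np.array([.49,0,.004]),Re('z',82)))
show(seq)
```

```text
0.2 shift [-4.  1. 10.] rv [-9.1  7.8 -0. ] q [-28.  31.  20. -25. -90.  84.] err 0.0 W [[0.68, -0.36, 0.63], [0.58, -0.51, 0.55]]
0.4 shift [-7.  2. 20.] rv [-18.3  15.5  -0. ] q [-22.  30.  19. -15. -90.  75.] err 0.0 W [[0.7, -0.28, 0.63], [0.62, -0.45, 0.58]]
0.6 shift [-10.   4.  29.] rv [-27.5  23.2  -0.1] q [-16.  31.  17.  -5. -91.  66.] err 0.0 W [[0.73, -0.21, 0.61], [0.67, -0.39, 0.59]]
0.8 shift [-12.   7.  37.] rv [-36.7  30.9  -0.1] q [-11.  32.  16.   4. -93.  59.] err 0.0 W [[0.75, -0.14, 0.58], [0.72, -0.33, 0.59]]
1 shift [-13.  11.  44.] rv [-45.9  38.6  -0.1] q [ -6.  34.  14.  11. -97.  51.] err 0.0 W [[0.77, -0.08, 0.54], [0.76, -0.27, 0.57]]
1.2 shift [-34.  50.  39.] rv [-41.8  43.1 -10.6] q [ -6.  33.  14.   6. -99.  40.] err 0.0 W [[0.76, -0.08, 0.55], [0.75, -0.27, 0.57]]
1.4 shift [-57.  93.  34.] rv [-37.4  47.4 -21.1] q [  -5.   31.   12.   -0. -100.   29.] err 0.0 W [[0.74, -0.07, 0.56], [0.73, -0.26, 0.56]]
1.6 shift [-82. 140.  29.] rv [-32.7  51.3 -31.6] q [ -5.  28.   9.  -6. -99.  17.] err 0.0 W [[0.72, -0.06, 0.58], [0.69, -0.25, 0.56]]
1.8 shift [-107.  190.   24.] rv [-27.7  55.  -42.1] q [ -4.  24.   4. -12. -97.   6.] err 0.0 W [[0.68, -0.05, 0.59], [0.65, -0.24, 0.55]]
2 shift [-132.  245.   19.] rv [-22.3  58.3 -52.5] q [ -3.  20.  -1. -17. -93.  -6.] err 0.0 W [[0.64, -0.03, 0.6], [0.61, -0.21, 0.55]]
down shift [-132.  245. -167.] rv [-22.3  58.3 -52.5] q [ -3.  31. -11. -18. -73.   1.] err 0.0 W [[0.66, -0.03, 0.41], [0.61, -0.21, 0.36]]
```

```bash
python3 -m pendant '[[[-3,1,7,-7,6,0],[-5,1,14,-13,11,0],[-7,2,20,-20,17,0],[-9,3,26,-27,23,0],[-11,5,33,-34,28.5,0],[-12,8,39,-40,33.7,0],[-13,11,44,-45.9,38.6,0],[-13,11,44,-45.9,38.6,0]]]' 1
python3 - <<'E'
from way import *
PL=np.array([.49,0,.19]); B=np.array([.52,-.26,.215])
show([(f,B+(PL-B)*f,Re('z',140-58*f)) for f in (0,.25,.5,.75,1)])
E
```

```text
clock: 24.78
tool_pos: [0.5889, -0.3246, 0.2416]
orientation: [164.6, -25.2, -129.6]
force: [-0.2, -0.0, -2.1]
opening: 0.0153
0 shift [-1. -2.  2.] rv [-0.1 -0.4 -0.3] q [ -6.  34.  14.  11. -97.  51.] err 0.0 W [[0.77, -0.08, 0.54], [0.76, -0.27, 0.57]]
0.25 shift [-28.  48.  -4.] rv [ -0.1  -0.4 -14.8] q [ -6.  33.  13.   4. -99.  38.] err 0.0 W [[0.76, -0.08, 0.55], [0.74, -0.27, 0.57]]
0.5 shift [-57. 103. -11.] rv [ -0.2  -0.3 -29.3] q [  -5.   30.   10.   -3. -100.   23.] err 0.0 W [[0.73, -0.07, 0.57], [0.71, -0.26, 0.56]]
0.75 shift [-88. 164. -17.] rv [ -0.2  -0.3 -43.8] q [ -4.  25.   6. -10. -97.   9.] err 0.0 W [[0.69, -0.05, 0.59], [0.66, -0.24, 0.56]]
1 shift [-120.  232.  -23.] rv [ -0.3  -0.3 -58.3] q [ -3.  20.  -1. -17. -93.  -6.] err 0.0 W [[0.64, -0.03, 0.6], [0.61, -0.21, 0.55]]
```

```bash
python3 -m pendant '[[[-14,24,-2,0,0,-7],[-28,48,-4,0,0,-14.8],[-42,75,-8,0,0,-22],[-57,103,-11,0,0,-29.3],[-72,133,-14,0,0,-36.5],[-88,164,-17,0,0,-43.8],[-104,198,-20,0,0,-51],[-120,232,-23,0,0,-58.3],[-120,232,-23,0,0,-58.3],[-120,232,-23,0,0,-58.3]]]' 1
python3 - <<'E'
from side import *
s=cupside()
PL=np.array([.49,0,.0]); show([('z8',PL+[0,0,.008],Re('z',82)),('z0',PL,Re('z',82))])
E
python3 jar.py top side
```

```text
clock: 26.02
tool_pos: [0.4692, -0.095, 0.2219]
orientation: [164.9, -24.9, 171.9]
force: [0.3, -0.4, -1.9]
opening: 0.0153
cup [ 0.4903 -0.0019  0.1937] n 200
-35 14 z [22. 61.] y [ 1. 17.]
-25 67 z [ 4. 47.] y [ 2. 23.]
-15 51 z [ 1. 60.] y [17. 33.]
-5 29 z [ 2. 60.] y [26. 36.]
5 11 z [18. 63.] y [31. 36.]
25 10 z [28. 60.] y [-18.  29.]
z8 shift [  -0.    2. -185.] rv [-0.1  0.   0.1] q [ -3.  31. -11. -18. -73.   0.] err 0.0 W [[0.66, -0.03, 0.41], [0.61, -0.21, 0.37]]
z0 shift [  -0.    2. -193.] rv [-0.1  0.   0.1] q [ -3.  31. -11. -18. -72.   1.] err 0.0 W [[0.66, -0.03, 0.4], [0.61, -0.21, 0.36]]
top sleeve rim n 0
side sleeve rim n 177
177 fit [ 494.4 -315.6   31.1] enc [ 494.  -315.3] 35.5 z 124.8
rim tilt deg [0.13 0.08]
inside n 14 z pct [0.085 0.088 0.091 0.092 0.093]
```

```bash
python3 -m pendant '[[[0,2,-50,0,0,0],[0,2,-100,0,0,0],[0,2,-145,0,0,0],[0,2,-172,0,0,0],[0,2,-182,0,0,0],[0,2,-186,0,0,0],[0,2,-189,0,0,0],[0,2,-189,0,0,0]]]' 1
python3 -m pendant '[[[0,0,-2,0,0,0],[0,0,-4,0,0,0],[0,0,-4,0,0,0]]]' 1
python3 side.py
```

```text
clock: 27.18
tool_pos: [0.4695, -0.0918, 0.0333]
orientation: [164.9, -24.9, 172.0]
force: [0.2, -0.2, 0.1]
opening: 0.0148
clock: 27.55
tool_pos: [0.4689, -0.0918, 0.0287]
orientation: [164.9, -25.0, 171.9]
force: [0.0, 0.6, 0.3]
opening: 0.0156
cup [4.9e-01 1.3e-03 4.0e-04] n 239
-35 18 z [1. 5.] y [11. 40.]
-25 51 z [ 0. 24.] y [-1. 44.]
-15 29 z [-3. 20.] y [14. 52.]
-5 40 z [-1. 61.] y [25. 51.]
5 26 z [-1. 56.] y [27. 51.]
15 16 z [-1. 63.] y [28. 53.]
25 18 z [-2. 57.] y [25. 50.]
35 15 z [-3.  5.] y [25. 43.]
```

The cup's weight is now on the bench, so I'm releasing and retreating along the tool axis.

```bash
python3 -m pendant '[[[0,0,0,0,0,0],[0,0,0,0,0,0],[0,0,0,0,0,0]]]' 0.1
python3 -c "
from h import *
print((-T_tool()[:3,2]*120).round(0))"
```

```text
clock: 27.98
tool_pos: [0.469, -0.0917, 0.0286]
orientation: [164.9, -25.0, 171.9]
force: [0.2, 0.4, -0.4]
opening: 0.0374
[ 44. -38. 105.]
```

```bash
python3 -m pendant '[[[11,-10,26,0,0,0],[26,-23,63,0,0,0],[44,-38,105,0,0,0],[44,-38,150,0,0,0],[44,-38,200,0,0,0],[44,-38,200,0,0,0]]]' 0.1
python3 - <<'E'
from h import *
o=get_obs(); T=T_tool()
r=R.from_euler('xyz',[180,0,114],degrees=True)
print('upright rv',(r*R.from_matrix(T[:3,:3]).inv()).as_rotvec(degrees=True).round(1),T[:3,3])
for n in('wrist','side','top'):
    s=snap(n);P=cloud(s);d=s['depth']; k=(d>0)&(np.hypot(P[...,0]-.49,P[...,1])<.045)&(P[...,2]>.053)&(P[...,2]<.068); print(n,k.sum())
    if k.sum()>60:
        ringfit(P,d,(.49,0),.045,.053,.068,.035); q=P[k]; g=np.linalg.lstsq(np.c_[q[:,:2],np.ones(len(q))],q[:,2],rcond=None)[0]; print('tilt',np.degrees(np.arctan(g[:2])).round(1))
E
```

```text
clock: 28.72
tool_pos: [0.5147, -0.1305, 0.2327]
orientation: [165.0, -24.5, 171.9]
force: [-0.1, 0.2, -0.4]
opening: 0.0393
upright rv [-27.5 -11.  -53.5] [ 0.51473029 -0.13047003  0.2326863 ]
wrist 446
446 fit [4.891e+02 2.000e-01 3.390e+01] enc [486.2  -3.5] 40.6 z 58.8
tilt [-0.4 -0. ]
side 146
146 fit [489.5   2.7  34. ] enc [490.1  -0.6] 44.0 z 59.0
tilt [-0.3  0.1]
top 123
123 fit [489.9   4.1  33.7] enc [490.1   3.8] 35.7 z 58.8
tilt [-1.1  1. ]
```

The cup stands upright (tilt ≤1°, rim at 59 mm) at about (0.49, 0.00). As a last check I look down into the jar with the wrist camera.

Run:
```python
from plan import *
s=snapshot('wrist'); M=s['tool_from_camera']; T=T_tool(); q0=np.array(get_obs()['joint_pos'])
for yaw in range(-180,180,30):
    C=np.eye(4); C[:3,:3]=(Re('z',yaw)*Re('x',180)).as_matrix(); C[:3,3]=[.4942,-.316,.46]
    W=C@np.linalg.inv(M); q,e=ik(W[:3,3],R.from_matrix(W[:3,:3]),q0)
    if e<1: print(yaw,'shift',((W-T)[:3,3]*1000).round(0),'rv',(R.from_matrix(W[:3,:3])*R.from_matrix(T[:3,:3]).inv()).as_rotvec(degrees=True).round(1),'q',q.round(0),'dq',np.abs(q-q0).max().round(0))
```

```text
-180 shift [ -17. -157.   58.] rv [-33.2 -22.2  14.8] q [  1.   5. -21.  19. -65.  -9.] dq 35.0
-150 shift [ -32. -160.   58.] rv [-26.9 -30.7  43.5] q [ -2.  -1. -27.  17. -56.  23.] dq 41.0
-120 shift [ -43. -171.   58.] rv [-18.9 -38.3  72.2] q [ -8.  -3. -26.   8. -52.  64.] dq 68.0
-90 shift [ -48. -185.   58.] rv [ -8.9 -44.9 100.6] q [-18.  -0. -17.  -6. -57. 110.] dq 115.0
-60 shift [ -44. -200.   58.] rv [  3.3 -50.2 128.7] q [-26.   6.  -7. -15. -68. 150.] dq 154.0
0 shift [ -19. -216.   58.] rv [ -31.5   47.2 -155.5] q [ -27.   19.   10.  -15.  -89. -152.] dq 148.0
30 shift [  -4. -213.   58.] rv [ -37.7   33.1 -128. ] q [ -23.   23.   14.  -10.  -95. -127.] dq 123.0
60 shift [   7. -202.   58.] rv [-40.9  20.2 -99.9] q [ -17.   24.   13.   -4.  -96. -103.] dq 99.0
90 shift [  12. -188.   58.] rv [-41.8   8.3 -71.4] q [-11.  23.   8.   3. -92. -79.] dq 75.0
120 shift [   8. -173.   58.] rv [-40.7  -2.7 -42.8] q [ -5.  18.  -1.  10. -85. -57.] dq 52.0
150 shift [  -2. -161.   58.] rv [-37.8 -12.8 -14. ] q [ -1.  12. -12.  15. -75. -34.] dq 31.0
```

```bash
python3 -m pendant '[[[0,-20,30,-8,-3,-3],[0,-50,58,-16,-5,-6],[-1,-90,58,-24,-8,-9],[-1,-130,58,-31,-10.5,-11.5],[-2,-161,58,-37.8,-12.8,-14],[-2,-161,58,-37.8,-12.8,-14],[-2,-161,58,-37.8,-12.8,-14],[-2,-161,58,-37.8,-12.8,-14]]]'
python3 - <<'E'
from h import *
s=snap('wrist'); P=cloud(s); d=s['depth']
print(s['T'][:3,3]); ringfit(P,d,(.4942,-.316),.042,.119,.131,.0315)
r=np.hypot(P[...,0]-.4942,P[...,1]+.316); k=(d>0)&(r<.026)&(P[...,2]<.1); q=P[k]; print(len(q),np.percentile(q[:,2],[1,10,25,50,75,90,99]).round(3))
hs=cv2.cvtColor(s['pixels'],cv2.COLOR_RGB2GRAY).astype(float)
# balls: local maxima of height map inside bore
v,u=np.nonzero((d>0)&(r<.025)&(P[...,2]<.075)); im=s['pixels'][v.min()-3:v.max()+4,u.min()-3:u.max()+4]; print(u.min(),u.max(),v.min(),v.max())
H=np.where((d>0)&(r<.0245),P[...,2],0).astype(np.float32); H[H>.085]=0
H=cv2.GaussianBlur(H,(0,0),1.2); mx=cv2.dilate(H,np.ones((9,9)))
for y,x in np.argwhere((H==mx)&(H>.034)): print('peak',x,y,P[y,x].round(4),hs[y,x])
Z=((P[v.min():v.max()+1:2,u.min():u.max()+1:2,2])*1000).round(0).astype(int)
for row in Z: print(' '.join(f'{x:3d}' for x in row))
save(s,'last.png')
# stray white balls on bench: small bumps 8-20 mm high, white, within wide area
for n in('wrist','side'):
    t=snap(n);Q=cloud(t);dd=t['depth']; m=((dd>0)&(Q[...,2]>.008)&(Q[...,2]<.02)&(t['pixels'].min(2)>170)).astype(np.uint8)
    nl,_,st,ce=cv2.connectedComponentsWithStats(m)
    print(n,[(st[i,4],Q[int(ce[i][1]),int(ce[i][0])].round(2).tolist()) for i in range(1,nl) if st[i,4]>6])
E
```

```text
clock: 29.92
tool_pos: [0.5115, -0.2903, 0.2864]
orientation: [-163.1, -0.1, 150.1]
force: [-0.8, 0.6, -0.2]
opening: 0.0394
[ 0.49585709 -0.31617529  0.46117305]
431 fit [ 493.4 -317.    31. ] enc [ 493.4 -317. ] 32.9 z 125.3
994 [0.024 0.025 0.026 0.038 0.047 0.09  0.091]
239 271 176 206
peak 254 186 [ 0.4916 -0.3238  0.0511] 187.0
peak 244 192 [ 0.5096 -0.3237  0.041 ] 213.0
peak 261 199 [ 0.4921 -0.3011  0.0398] 197.0
peak 252 201 [ 0.5058 -0.3054  0.0405] 119.0
 91  86  90  59  30  26  25  26  38  39  39  36  28  47  91  91  81
 70  92  54  27  34  25  25  24  38  39  39  39  26  26  44  91  87
 91  90  34  39  40  39  26  47  47  40  41  39  27  24  25  50  91
 90  35  36  39  41  38  48  51  50  47  38  35  26  26  25  27  64
 89  26  36  39  41  46  50  50  51  49  26  25  25  25  25  24  48
 49  26  25  36  38  37  48  49  50  48  26  25  26  26  25  26  32
 42  26  35  36  34  26  45  49  46  37  26  28  24  26  25  24  28
 40  38  41  40  39  24  37  40  42  38  25  27  25  26  27  25  26
 45  38  40  42  38  34  38  40  39  39  25  27  26  24  26  26  29
 54  37  40  40  
[... 203 characters left out ...]
 25  38  40  41  38  36  40  41  39  36  26  90  90
 60  88  90  35  26  38  40  40  36  25  39  38  38  28  58  90  59
 80  60  88  90  49  35  38  37  25  27  26  23  40  89  92  85  71
107  83  63  86  90  91  58  44  43  41  53  90  90  88  61  73  96
wrist []
side [(np.int32(15), [0.48, 0.83, 0.02]), (np.int32(21), [0.42, 0.82, 0.02]), (np.int32(299), [0.37, 0.69, 0.02]), (np.int32(13), [0.38, 0.8, 0.02]), (np.int32(14), [0.43, 0.78, 0.01]), (np.int32(42), [0.47, 0.73, 0.03]), (np.int32(30), [0.48, 0.66, 0.01]), (np.int32(23), [0.52, 0.63, 0.02]), (np.int32(7), [0.43, 0.67, 0.02]), (np.int32(28), [0.43, 0.63, 0.02]), (np.int32(26), [0.46, 0.6, 0.02]), (np.int32(22), [0.84, 0.03, 0.01])]
```

The height map over the 25 mm bore floor shows seven balls: six with tops at 39–42 mm and one resting on them at 51 mm. I'll do a quick bystander check and then hand in.

Run:
```python
from h import *
for n in('side','top'):
    s=snap(n);P=cloud(s);d=s['depth']
    for nm,c,z in(('bottle',(.627,-.274),.17),('sample',(.4095,.323),.08),('beaker',(.685,-.026),.1),('cup',(.49,0),.06)):
        k=(d>0)&(np.hypot(P[...,0]-c[0],P[...,1]-c[1])<.05)&(abs(P[...,2]-z)<.008); print(n,nm,k.sum(),(P[k][:,:2].mean(0).round(3) if k.any() else ''))
close_job()
```

```text
side bottle 84 [ 0.624 -0.277]
side sample 128 [0.408 0.319]
side beaker 104 [ 0.687 -0.03 ]
side cup 166 [0.49  0.001]
top bottle 129 [ 0.626 -0.273]
top sample 392 [0.409 0.323]
top beaker 0 
top cup 0 
the job is handed in; nothing more can be done
```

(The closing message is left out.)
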